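Set up the jar display on the shop counter

ROBOT

A 7-joint arm with a two-finger parallel gripper is mounted at the origin on the work surface. World frame = base frame: x ahead of the robot, y to its left, z up, the work surface at z = 0. Lengths are in m, angles in rad, forces in N, time in s.
With the tool pointing down it reaches from about 0.425 to 0.925 m from the base axis. Payload 6.8 kg.
Tool frame: the origin (TCP) lies between the finger pads; the fingertips stand 14 mm ahead of it and the grasp point (between the pads) lies 5 mm behind it; x points along the fingers, z is the direction in which the jaws open and shut, and the axes are right-handed (so a half turn about x gives the same grasp; the last joint's range is limited). The gripper opens to 88 mm and grips with 3 to 60 N. Pads are 20 mm wide; open, the fingers measure 115 mm over their backs; the gripper's body (75 mm by 178 mm) begins 61 mm behind the grasp point.
Start: joints at [-1.294, 0.477, 0.022, 1.555, -0.011, 1.109, -0.083], TCP at [0.253, 0.626, 0.237] pointing down, gripper open.
Joint ranges: [-2.96, 2.96], [-0.34, 2.1], [-1.41, 1.46], [0.24, 2.44], [-1.37, 4.51], [0.17, 1.92], [-2.96, 2.96]. Speed limits (rad/s): [2.39, 2.39, 3.14, 3.14, 3.14, 3.14, 3.14].

INTERFACE

Orientations are given as a rotation vector (axis times angle).
In Python, from bench import robot gives the robot as it stands.
- The arm moves only by the tool move_arm, never from a script. Its arguments are lists of equal length, an entry for each row: "translation": the shift along the tool's x, y, z in mm, a list of three; "yaw": the turn about the tool's x in degrees; "hand": the closure, from 0 (fully open) to 1 (shut). A call has 1 to 5 rows; each row is the pose to reach, as a shift and turn from the pose commanded when the call began, along the tool's axes at that moment; what a row does not reach only later rows make up. A row lasts 1/12 s, in which the tool goes at most 41.7 mm and 7.16 degrees, less where a joint would pass 70% of its speed; a pose out of reach is approached as far as the arm can. A call with a gripper value outside its range is refused whole. The fingers move at their own pace and stop on an object; "squeeze" is the grip in N (left out, the last holds). Time passes only in rows, so rows that repeat a pose let the fingers close. It gives the time, the measured TCP pose, the force and the opening at its end, in the units of the state.
- robot.state(): the state, without advancing time (a new reading comes with each control period).
- robot.snapshot(name): name is "scene" or "side" or "wrist"; returns the picture (384x512x3 uint8, blue, green, red); there is no depth.
- robot.camera_params(name): a dict with "fx", "fy", "cx", "cy" (pixels), "origin" and "orientation" of the camera in the world; the wrist camera has in their place "hand_eye" (4x4, takes a point from camera to tool coordinates, whose origin is the TCP and whose axes are the tool frame's). Camera axes: x right, y up, looking along -z (the intrinsics and any distortion apply to the point x, -y, -z); pixel columns grow to the right and rows downward; lengths in m; the calibration is good to about 2 mm. A picture is of the moment at which its call begins: read the wrist's pose just before it. camera_params takes no time and is no camera call.
- robot.close_job(): hands the job in, once; it reports no verdict.
The state is a dict: "clock": time; "joint_positions": joint angles; "qd": joint speeds; "joint_torque": joint torques, N m; "ee_pos": TCP position; "ee_rot": TCP orientation; "wrist_force": force on the tool from outside, world axes, zero at the start; "moment": the same for the moment, N m; "finger_gap": finger opening in m.
Only numpy, scipy, OpenCV 4.12 (cv2) and the standard library are available. Lean on these libraries where they do the work, as an engineer would, in place of code of your own. Each camera call takes 0.05 s, during which the arm holds its last target.

TASK

Set up the preserve display on the counter. First slide the round pinned base along the counter, without lifting it, until it lies wholly on the grey mat; then lower the holed deck over its two pins until it rests flush on the base, and after that stand every jar there is upright on the deck, each centred in a circle of its own. Slide the white dish, without lifting it, wholly onto the blue spot once that is free, and leave the other things on the counter where they are.

Things in the scene. Friction and masses are not known exactly. Their poses are not given: they have to be found in the camera images.
- mat: round grey mat with a green rim, 200 mm across, lying flat on the counter (1 mm thick, fixed, does not obstruct); the place for the display base. Origin at its centre on the counter
- spot: round blue marking with a white rim, 170 mm across, flat on the counter (1 mm, fixed, does not obstruct); the place for the dish. At the start the base stands partly or wholly over it. Origin at its centre
- base: display base: dark wooden disc 160 mm across, 28 mm thick, about 0.6 kg, loose on the counter, with two upright steel pins 10 mm thick and 32 mm tall (tips at 60 mm over the counter, tapering over the last 9 mm) at 56 mm either side of its centre along its y axis. Origin at the centre of its underside, z up
- deck: display deck: light wooden board 230 (x) x 150 (y) x 12 mm, about 0.35 kg, with two through holes 13 mm wide at 56 mm either side of its centre along its y axis, and at its centre, standing on its top, a green grip block 24 (x) x 66 (y) x 32 mm high (its top at 44 mm over the board's underside). Four dark circles 72 mm across mark where jars stand. It fits the pins either way round. Origin at the centre of its underside, z up; lies flat at the start
- dish: shallow round white tasting dish, 130 mm across, 26 mm high, about 0.3 kg, too wide to grasp. Origin at the centre of its underside
- well0 (a point): centre of one of the four jar circles, on the deck's top face, at x 78, y 42 mm in the deck's frame (12 mm above its underside)
- well1 (a point): centre of one of the four jar circles, on the deck's top face, at x 78, y -42 mm in the deck's frame (12 mm above its underside)
- well2 (a point): centre of one of the four jar circles, on the deck's top face, at x -78, y 42 mm in the deck's frame (12 mm above its underside)
- well3 (a point): centre of one of the four jar circles, on the deck's top face, at x -78, y -42 mm in the deck's frame (12 mm above its underside)
- jar0: squat preserve jar, red with white lid, 58 mm across and 44 mm high, about 160 g; may be absent. Origin at the centre of its underside, z up
- jar1: squat preserve jar, amber with brass lid, 58 mm across and 44 mm high, about 160 g; may be absent. Origin at the centre of its underside, z up
- jar2: squat preserve jar, red with white lid, 58 mm across and 44 mm high, about 160 g; may be absent. Origin at the centre of its underside, z up
- jar3: squat preserve jar, amber with brass lid, 58 mm across and 44 mm high, about 160 g; may be absent. Origin at the centre of its underside, z up
- pen_cup: bystander, leave it where it is: grey cup of pens, 66 mm across, 85 mm high (pens to 135 mm). Origin at its underside
- scanner: bystander, leave it where it is: black hand scanner lying on the counter, about 62 x 145 x 55 mm. Origin at its underside
- stapler: bystander, leave it where it is: red stapler, 130 (x) x 32 x 42 mm. Origin at its underside
- calculator: bystander, leave it where it is: grey calculator, 130 (x) x 82 x 20 mm. Origin at its underside
- tape: bystander, leave it where it is: tape dispenser, 120 (x) x 45 x 68 mm. Origin at its underside
- card_box: bystander, leave it where it is: wooden box of blank cards, 70 (x) x 100 (y) x 76 mm. Origin at its underside
Things that resemble listed ones, but are neither listed nor needed, are in the scene too. What is shaped like the jar2 but black is not meant. Leave any green or pink look-alike of the jar3 alone.

How it is judged:
On the way, in this order (a step that is already met when the one before it is completed fails the run):
1. the base has been slid onto the mat (horizontal distance between base and mat below 0.02 m and linear speed of base below 0.02 m/s), for 0.2 s.
2. the deck sits flush over the pins of the base, on the mat (horizontal distance between base and mat below 0.02 m and horizontal distance between deck and base below 0.004 m and z of deck in the frame of base between 0.025 and 0.031 m and angle between the x axis of deck and the x axis of base, either way round below 0.06 rad and angle between the z axis of deck and the z axis of base, either way round below 0.03 rad), for 0.2 s.
At the end, for the whole second after the job is handed in: base centre within 20 mm of the mat's; deck flush on the base (3 mm in height, 4 mm sideways, 0.03 rad); every jar present upright on the deck within 14 mm of a circle's centre; dish flat on the counter, centre within 20 mm of the spot's; all at rest (all of step 2 and (horizontal distance between jar0 and well0 below 0.014 m or horizontal distance between jar0 and well1 below 0.014 m or horizontal distance between jar0 and well2 below 0.014 m or horizontal distance between jar0 and well3 below 0.014 m) and angle between each of jar0, jar1, jar2, jar3's own z axis and vertical below 0.1 rad and z of jar0 in the frame of deck between 0.008 and 0.016 m and linear speed of each of jar0, jar1, jar2, jar3, dish, base below 0.02 m/s and (horizontal distance between jar1 and well0 below 0.014 m or horizontal distance between jar1 and well1 below 0.014 m or horizontal distance between jar1 and well2 below 0.014 m or horizontal distance between jar1 and well3 below 0.014 m) and z of jar1 in the frame of deck between 0.008 and 0.016 m and (horizontal distance between jar2 and well0 below 0.014 m or horizontal distance between jar2 and well1 below 0.014 m or horizontal distance between jar2 and well2 below 0.014 m or horizontal distance between jar2 and well3 below 0.014 m) and z of jar2 in the frame of deck between 0.008 and 0.016 m and (horizontal distance between jar3 and well0 below 0.014 m or horizontal distance between jar3 and well1 below 0.014 m or horizontal distance between jar3 and well2 below 0.014 m or horizontal distance between jar3 and well3 below 0.014 m) and z of jar3 in the frame of deck between 0.008 and 0.016 m and horizontal distance between dish and spot below 0.02 m and angle between dish's own z axis and vertical below 0.05 rad and height (world z) of dish below 0.004 m and angle between base's own z axis and vertical below 0.04 rad); the robot touches nothing.
It fails at once if the base or the dish is lifted more than 30 mm off the counter (height (world z) of any of base, dish above 0.03 m).
It fails at once if a bystander is moved more than 30 mm (distance of any of pen_cup, scanner, stapler, calculator, tape, card_box from where it was at the start of the episode above 0.03 m).
Of jar0, jar1, jar2, jar3 only 3 to 4 are there at a start; the rules pass over those that are not, and their reading is None.
At some moment in a run one of dish may be knocked a few centimetres aside while the robot is not near it.
Once in a run the grip may slacken for a moment while it holds something.
It also fails if it takes over 200 s, if anything falls off the work surface, if the arm or the gripper's body presses on something with over 40 N, if the wrist force passes 120 N, or if a joint passes its speed limit or range.

## Working session

There is one attempt and no reset: what is moved stays moved. The work goes in short steps, Python scripts to look and compute and a tool call to move; the robot and the scene stay as the last step left them, time stands still between calls to the robot, and variables do not carry over. Pictures are saved under pics/ and viewed, and the job is handed in when it is done.

Besides the shell and the picture viewer there is one more tool, called after "Emit:" by a JSON object that holds its "method" and its "body". move_arm: Moves the arm, as the interface text tells. Its arguments: {"type":"object","properties":{"translation":{"type":"array","items":{"type":"array","items":{"type":"number"}}},"yaw":{"type":"array","items":{"type":"number"}},"hand":{"type":"array","items":{"type":"number"}},"squeeze":{"type":"number"}},"required":["translation","yaw","hand"]}

```bash
ls; mkdir -p pics
python3 - <<'E'
from bench import robot
import cv2,json
print(robot.state())
for n in("scene","side","wrist"):
    print(n,robot.camera_params(n))
    cv2.imwrite(f"pics/{n}0.png",robot.snapshot(n))
E
```

```text
pics
{'clock': 0.0, 'joint_positions': array([-1.29409219,  0.47775643,  0.02230247,  1.55642901, -0.0115137 ,
        1.10933   , -0.08309583]), 'qd': array([ 1.27918506e-03, -8.22412793e-04,  8.59345631e-04,  4.34401007e-04,
        1.62695299e-04, -8.37784878e-05,  2.61051655e-03]), 'joint_torque': array([ 3.98034672e-04, -5.82835793e+01,  1.53484549e+00, -2.72613662e+01,
       -5.42462699e-02,  1.69286312e-02,  1.77732350e-04]), 'ee_pos': array([0.25314978, 0.62510593, 0.23571975]), 'ee_rot': array([-0.9223719 ,  1.36847012,  0.92057951]), 'wrist_force': array([0.1123802 , 2.0184944 , 0.43285861]), 'moment': array([ 0.03603387,  0.03092033, -0.01552601]), 'finger_gap': 0.08780428209741269}
scene {'fx': 404.15479439843403, 'fy': 404.15479439843403, 'cx': 257.55343596153676, 'cy': 195.0229199610748, 'origin': array([ 1.25020673, -0.74982818,  0.87396332]), 'orientation': array([0.84344672, 0.35792782, 0.79484317])}
side {'fx': 400.7084677673857, 'fy': 400.7084677673857, 'cx': 254.19908588661121, 'cy': 189.45435023101638, 'origin': array([-0.09383557, -1.07033735,  0.89661625]), 'orientation': array([ 0.91685516, -0.25417119, -0.47177319])}
wrist {'fx': 285.6380175359171, 'fy': 285.6380175359171, 'cx': 253.76687800422812, 'cy': 190.7575880594082, 'hand_eye': array([[ 1.03383484e-03,  2.61767886e-01, -9.65130305e-01,
        -1.46434886e-01],
       [-1.75618170e-04,  9.65130853e-01,  2.61767847e-01,
         7.17076464e-02],
       [ 9.99999450e-01, -1.01130303e-04,  1.04375710e-03,
         9.87908928e-05],
       [ 0.00000000e+00,  0.00000000e+00,  0.00000000e+00,
         1.00000000e+00]])}
```

View pics/scene0.png

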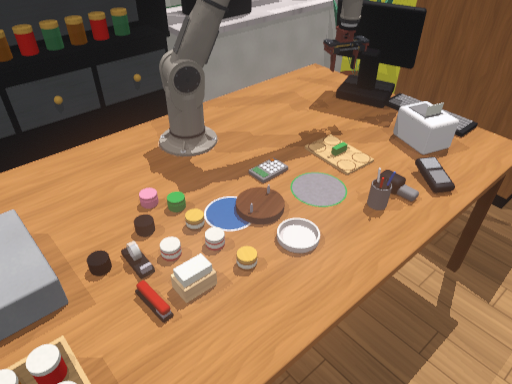

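View pics/side0.png

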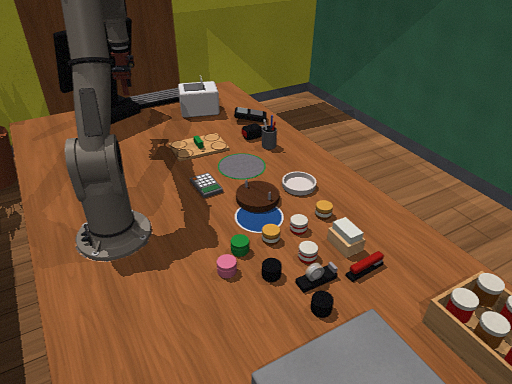

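View pics/wrist0.png

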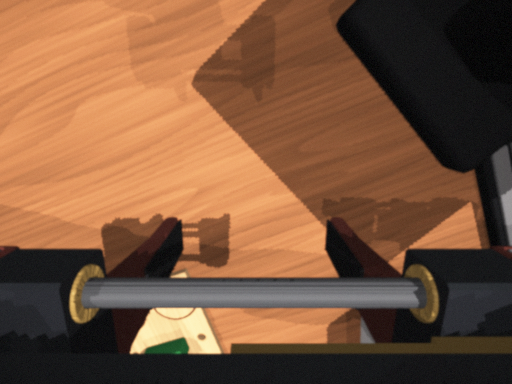

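```bash
cat > h.py <<'E'
import numpy as np, cv2
from scipy.spatial.transform import Rotation as R
from bench import robot
def cam(name, st=None):
    p=robot.camera_params(name)
    if name=="wrist":
        st=st or robot.state()
        T=np.eye(4);T[:3,:3]=R.from_rotvec(st['ee_rot']).as_matrix();T[:3,3]=st['ee_pos']
        M=T@p['hand_eye'];return p,M[:3,:3],M[:3,3]
    return p,R.from_rotvec(p['orientation']).as_matrix(),np.array(p['origin'])
def ray(c,u,v):
    p,Rm,o=c
    d=Rm@np.array([(u-p['cx'])/p['fx'],-(v-p['cy'])/p['fy'],-1.]);return o,d/np.linalg.norm(d)
def onz(c,u,v,z):
    o,d=ray(c,u,v);return o+d*(z-o[2])/d[2]
def tri(l):
    A=np.zeros((3,3));b=np.zeros(3)
    rs=[ray(*x) for x in l]
    for o,d in rs:
        P=np.eye(3)-np.outer(d,d);A+=P;b+=P@o
    X=np.linalg.solve(A,b)
    return X,[float(np.linalg.norm((np.eye(3)-np.outer(d,d))@(X-o))) for o,d in rs]
def proj(c,X):
    p,Rm,o=c;q=Rm.T@(np.asarray(X)-o);return p['cx']+p['fx']*q[0]/-q[2],p['cy']-p['fy']*q[1]/-q[2]
def crop(img,name,u0,v0,u1,v1,s):
    cv2.imwrite(f"pics/{name}.png",cv2.resize(img[v0:v1,u0:u1],None,fx=s,fy=s,interpolation=cv2.INTER_CUBIC))
E
python3 - <<'E'
from h import *
s=cv2.imread("pics/scene0.png");d=cv2.imread("pics/side0.png")
crop(s,"s0a",130,170,330,320,4);crop(s,"s0b",230,120,430,230,4)
crop(d,"d0a",200,170,360,290,5);crop(d,"d0b",160,120,320,220,5)
E
```

```text
(no output)
```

View pics/s0a.png

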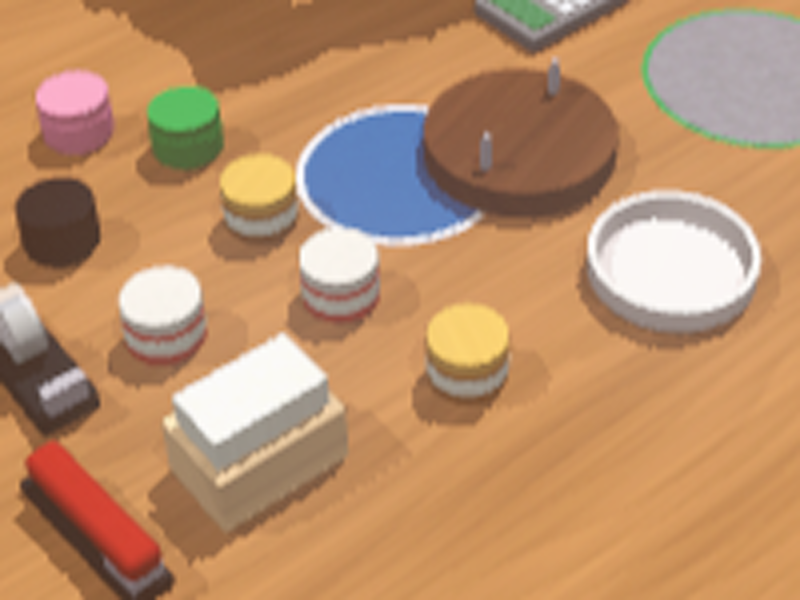

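View pics/s0b.png

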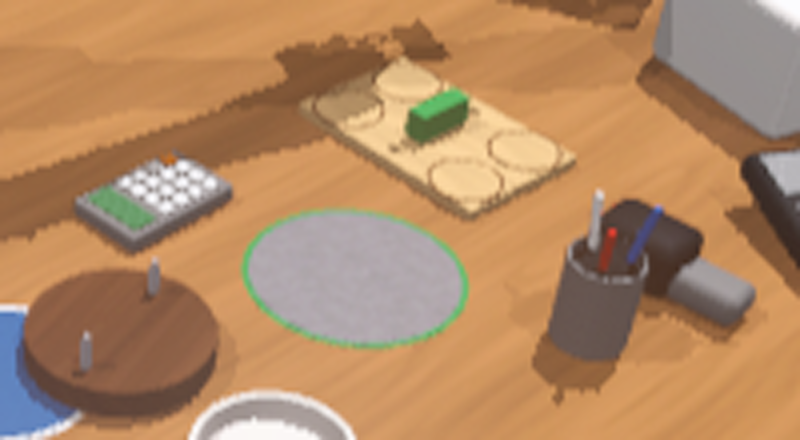

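View pics/d0a.png

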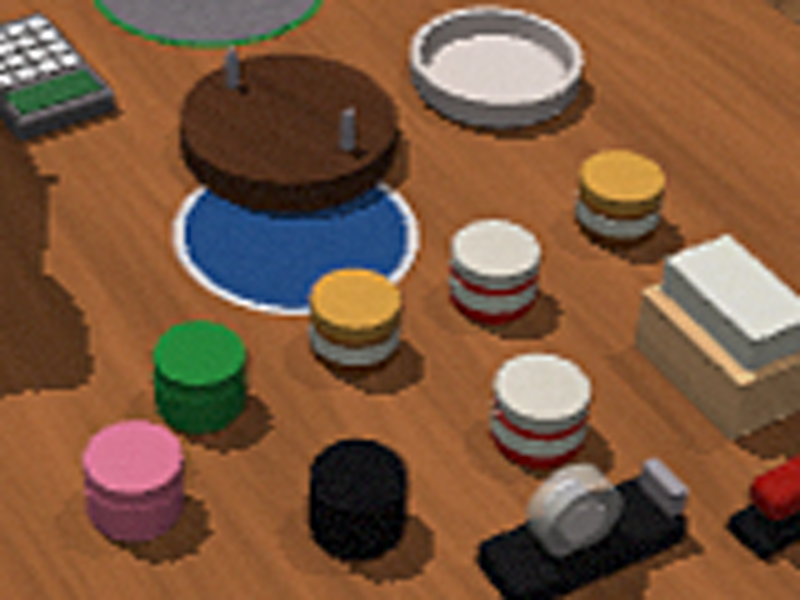

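View pics/d0b.png

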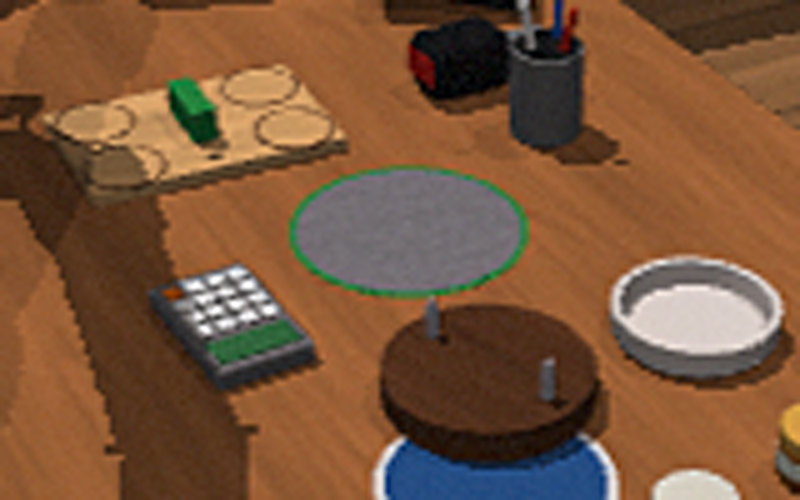

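Run:
```python
from h import *
S=cam("scene");D=cam("side")
np.set_printoptions(precision=4,suppress=True)
sa=lambda x,y:(130+x/4-.4,170+y/4-.4);sb=lambda x,y:(230+x/4-.4,120+y/4-.4)
da=lambda x,y:(200+x/5-.4,170+y/5-.4);db=lambda x,y:(160+x/5-.4,120+y/5-.4)
for n,a,b,z in [("A amber",sa(257,180),da(356,302),.044),("B white",sa(340,257),da(495,251),.044),("C amber",sa(468,333),da(622,182),.044),("D white",sa(161,297),da(542,384),.044),
 ("dish",sa(674,245),da(497,53),.026),("pin1",sa(554,60),da(233,50),.06),("pin2",sa(486,132),da(348,110),.06),("mat",sb(356,278),db(411,231),.001),("basetop",sa(521,138),da(289,128),.028),
 ("deckL/tl",sb(303,103),db(92,196),.012),("deckT",sb(402,58),db(45,118),.012),("deckR",sb(575,160),db(282,68),.012),("deckB",sb(472,213),db(347,145),.012),("grip top",sb(440,106),db(193,96),.044),("spot",sa(398,173),da(297,238),.001)]:
    X,r=tri([(S,*a),(D,*b)])
    print(n,X,r[0].__round__(4),onz(S,*a,z)[:2],onz(D,*b,z)[:2])
```

```text
A amber [ 0.4356 -0.2667  0.0388] 0.0007 [ 0.4402 -0.2689] [ 0.4323 -0.2724]
B white [ 0.5432 -0.2676  0.0376] 0.0002 [ 0.5485 -0.2711] [ 0.5384 -0.2738]
C amber [ 0.6627 -0.2474  0.0381] 0.0018 [ 0.6658 -0.2489] [ 0.6568 -0.2556]
D white [ 0.4947 -0.3884  0.0403] 0.001 [ 0.4987 -0.3911] [ 0.4924 -0.3901]
dish [ 0.6868 -0.0638  0.0263] 0.0011 [ 0.686  -0.0621] [ 0.6866 -0.0651]
pin1 [ 0.4893 -0.005   0.0577] 0.0002 [ 0.4913 -0.0068] [ 0.4877 -0.0082]
pin2 [ 0.5242 -0.1101  0.0588] 0.0006 [ 0.5248 -0.1103] [ 0.5231 -0.1123]
mat [ 0.5652  0.1716 -0.005 ] 0.0001 [0.57   0.1651] [0.5608 0.1633]
basetop [ 0.5078 -0.057   0.0134] 0.0002 [ 0.5203 -0.0685] [ 0.4979 -0.0739]
deckL/tl [0.3476 0.3338 0.0058] 0.0007 [0.3534 0.3272] [0.3443 0.3229]
deckT [0.3572 0.4748 0.0087] 0.0013 [0.3594 0.4723] [0.3551 0.4665]
deckR [0.5856 0.465  0.004 ] 0.0003 [0.592  0.4533] [0.5797 0.4517]
deckB [0.5774 0.3157 0.0027] 0.0023 [0.5828 0.3079] [0.5692 0.297 ]
grip top [0.4689 0.3957 0.0377] 0.001 [0.4757 0.3854] [0.4652 0.3868]
spot [ 0.4609 -0.1496 -0.0042] 0.0007 [ 0.465  -0.1523] [ 0.4576 -0.1558]
```

```bash
cat >> h.py <<'E'
def tool(st=None):
    st=st or robot.state();return R.from_rotvec(st['ee_rot']).as_matrix(),np.array(st['ee_pos'])
def plan(x,y,z,psi=None):
    """psi: desired azimuth (deg, mod 180) of jaw axis in world. prints shift in mm (tool axes now), yaw deg"""
    M,p=tool();d=M.T@(np.array([x,y,z])-p)*1000
    a=np.degrees(np.arctan2(M[1,2],M[0,2]))
    print("now",np.round(p,4),"jaw az",round(a,1),"down",np.round(M[:,0],3),"q7",robot.state()['joint_positions'][6].round(2))
    print("shift",np.round(d,1))
    if psi is not None:
        # yaw + about tool x(down) => az decreases
        t=-((psi-a+90)%180-90);print("yaw",round(t,1),"alt",round(t-180*np.sign(t),1))
E
python3 -c "
from h import *
M,p=tool();print(M.round(3));plan(.4895,-.0075,.2,0)"
```

```text
[[-0.    -0.927  0.375]
 [-0.001  0.375  0.927]
 [-1.    -0.    -0.001]]
now [0.2532 0.6252 0.2359] jaw az 68.0 down [-0.    -0.001 -1.   ] q7 -0.08
shift [  36.7 -456.5 -497.7]
yaw 68.0 alt -112.0
```

Emit:
{"method": "move_arm", "body": {"translation": [[0,-135,-150],[0,-135,-150],[0,-135,-150],[0,-135,-150],[0,-135,-150]], "yaw": [0,0,0,0,0], "hand": [0,0,0,0,0]}}

```text
clock: 0.57
ee_pos: [0.3231, 0.4328, 0.2364]
ee_rot: [-0.921, 1.368, 0.92]
wrist_force: [0.6, 0.4, 0.2]
finger_gap: 0.0877
```

Emit:
{"method": "move_arm", "body": {"translation": [[0,-135,-150],[0,-135,-150],[0,-135,-150],[0,-135,-150],[0,-135,-150]], "yaw": [0,0,0,0,0], "hand": [0,0,0,0,0]}}

```text
clock: 0.98
ee_pos: [0.3914, 0.2431, 0.2366]
ee_rot: [-0.92, 1.368, 0.92]
wrist_force: [0.9, 0.3, 0.3]
finger_gap: 0.0881
```

Emit:
{"method": "move_arm", "body": {"translation": [[0,-140,-150],[0,-140,-150],[0,-140,-150],[0,-140,-150],[0,-140,-150]], "yaw": [0,0,0,0,0], "hand": [0,0,0,0,0]}}

```text
clock: 1.4
ee_pos: [0.4647, 0.0522, 0.2368]
ee_rot: [-0.921, 1.367, 0.921]
wrist_force: [-0.2, 0.6, 0.2]
finger_gap: 0.0878
```

```bash
python3 -c "
from h import *
plan(.4895,-.0075,.2,75)
cv2.imwrite('pics/w1.png',robot.snapshot('wrist'))"
```

```text
now [0.4647 0.0522 0.2368] jaw az 67.9 down [ 0.  0. -1.] q7 1.0
shift [ 36.8 -45.4 -46. ]
yaw -7.1 alt 172.9
```

View pics/w1.png

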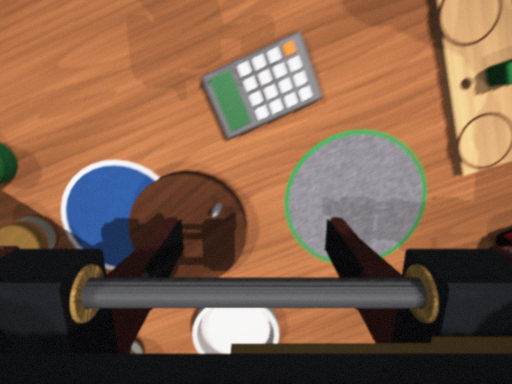

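```bash
python3 -c "
from h import *
i=cv2.imread('pics/w1.png');crop(i,'w1a',50,120,290,290,3)
W=cam('wrist')
print(onz(W,356,196,.001))
for q in [(257,118,.02)]: print(onz(W,*q))
S=cam('scene');D=cam('side')
"
```

```text
[0.55851897 0.16022595 0.001     ]
[0.40775102 0.0729663  0.02      ]
```

View pics/w1a.png

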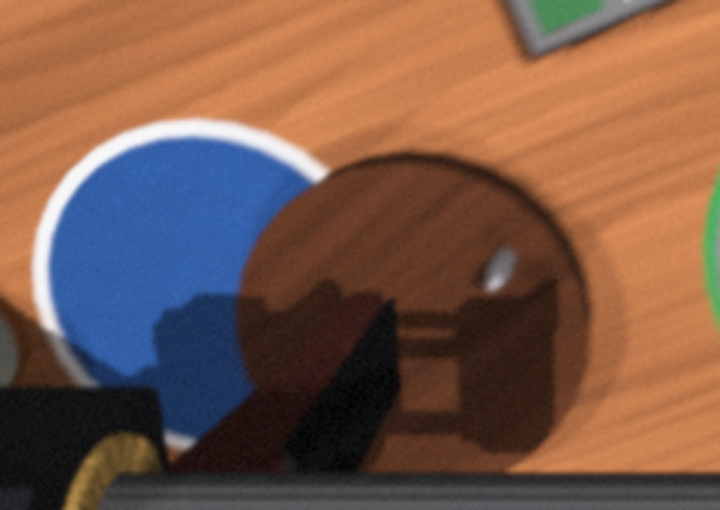

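```bash
python3 -c "
from h import *
W=cam('wrist')
print(onz(W,213.5,214.5,.06),onz(W,219,205,.028))
plan(.488,-.008,.15,75)
"
```

```text
[ 0.49079995 -0.01817127  0.06      ] [ 0.49051562 -0.01500565  0.028     ]
now [0.4669 0.0448 0.2372] jaw az 67.4 down [ 0.002 -0.003 -1.   ] q7 1.01
shift [ 87.4 -39.5 -40.5]
yaw -7.6 alt 172.4
```

Emit:
{"method": "move_arm", "body": {"translation": [[50,-10,-40],[50,-10,-40],[50,-10,-40],[50,-10,-40],[50,-10,-40]], "yaw": [-7,-7,-7,-7,-7], "hand": [0.3,0.3,0.3,0.3,0.3]}}

```text
clock: 1.87
ee_pos: [0.4593, 0.0148, 0.1873]
ee_rot: [-1.014, 1.321, 1.014]
wrist_force: [0.1, 0.3, 0.2]
finger_gap: 0.0623
```

```bash
cat >> h.py <<'E'
import pickle
def snap(name,fn):
    st=robot.state();im=robot.snapshot(name);cv2.imwrite(f'pics/{fn}.png',im)
    if name=='wrist': pickle.dump(st,open(f'pics/{fn}.pkl','wb'))
    return im
def wcam(fn): return cam('wrist',pickle.load(open(f'pics/{fn}.pkl','rb')))
E
python3 -c "
from h import *
robot.snapshot('scene');robot.snapshot('scene')
snap('wrist','w2');plan(.488,-.010,.15,75)"
```

```text
now [0.4596 0.0151 0.1876] jaw az 75.1 down [ 0.002  0.001 -1.   ] q7 1.24
shift [ 37.7 -33.9 -17. ]
yaw 0.1 alt -179.9
```

View pics/w2.png

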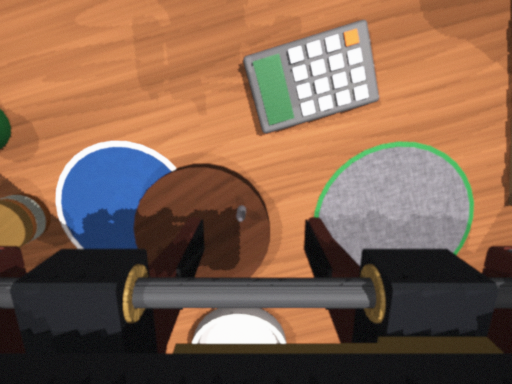

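```bash
python3 -c "
from h import *
i=cv2.imread('pics/w2.png');crop(i,'w2a',130,150,290,270,5)
W=wcam('w2')
pts=[(317,210),(330,177),(360,150),(405,143),(440,152),(465,183),(473,213),(468,235)]
P=np.array([onz(W,u,v,.001)[:2] for u,v in pts])
A=np.c_[2*P,np.ones(len(P))];s=np.linalg.lstsq(A,(P**2).sum(1),rcond=None)[0];print(s[:2],np.sqrt(s[2]+s[0]**2+s[1]**2))
pts=[(58,200),(70,165),(100,145),(125,142),(155,152),(66,230)]
P=np.array([onz(W,u,v,.001)[:2] for u,v in pts])
A=np.c_[2*P,np.ones(len(P))];s=np.linalg.lstsq(A,(P**2).sum(1),rcond=None)[0];print(s[:2],np.sqrt(s[2]+s[0]**2+s[1]**2))
"
```

```text
[0.56096788 0.16643059] 0.09816061540903719
[ 0.46230635 -0.14701048] 0.0835119801796805
```

View pics/w2a.png

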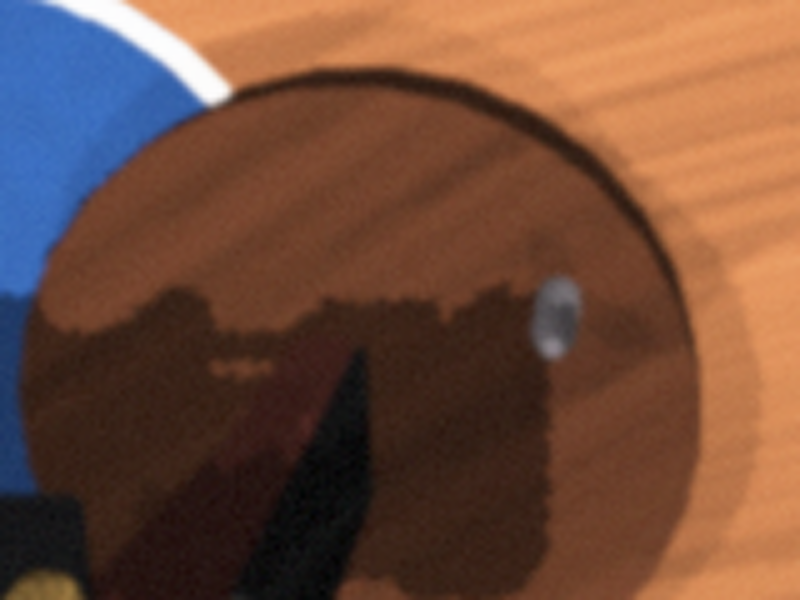

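```bash
python3 -c "
from h import *
W=wcam('w2')
print(onz(W,240.2,217.5,.06),onz(W,241.5,208,.028))
print([np.round(proj(W,(.4885,-.009,z)),1) for z in (.028,.06)])
"
```

```text
[ 0.4861645  -0.00616257  0.06      ] [ 0.48677226 -0.00631751  0.028     ]
[array([239.6, 210. ]), array([238.1, 220.2])]
```

```bash
python3 -c "
from h import *
plan(.4875,-.0075,.047,75)"
```

```text
now [0.4596 0.0151 0.1876] jaw az 75.1 down [ 0.002  0.001 -1.   ] q7 1.24
shift [140.7 -32.6 -14.9]
yaw 0.1 alt -179.9
```

Emit:
{"method": "move_arm", "body": {"translation": [[0,-33,-15],[40,-33,-15],[80,-33,-15],[120,-33,-15],[140,-33,-15]], "yaw": [0,0,0,0,0], "hand": [0.3,0.3,0.3,0.3,0.3]}}

```text
clock: 2.43
ee_pos: [0.4854, -0.0082, 0.0437]
ee_rot: [-1.014, 1.324, 1.016]
wrist_force: [-0.9, 0.4, -0.3]
finger_gap: 0.0623
```

Emit:
{"method": "move_arm", "body": {"translation": [[0,0,0],[0,0,0],[0,0,0],[0,0,0],[0,0,0]], "yaw": [0,0,0,0,0], "hand": [1,1,1,1,1], "squeeze": 40}}

```text
clock: 2.85
ee_pos: [0.4874, -0.0088, 0.0477]
ee_rot: [-1.014, 1.32, 1.013]
wrist_force: [0.4, -0.5, 0.5]
finger_gap: 0.0319
```

Emit:
{"method": "move_arm", "body": {"translation": [[0,0,0],[0,0,0],[0,0,0]], "yaw": [0,0,0], "hand": [1,1,1]}}

```text
clock: 3.1
ee_pos: [0.487, -0.0087, 0.0471]
ee_rot: [-1.014, 1.321, 1.014]
wrist_force: [-0.3, 4.9, 1.9]
finger_gap: 0.0117
```

```bash
python3 -c "
from h import *
snap('wrist','w3');plan(.547,.218,.047,75)"
```

```text
now [ 0.4871 -0.0084  0.0471] jaw az 75.0 down [ 0.001  0.001 -1.   ] q7 1.45
shift [  0.3   0.8 234.2]
yaw -0.0 alt 180.0
```

View pics/w3.png

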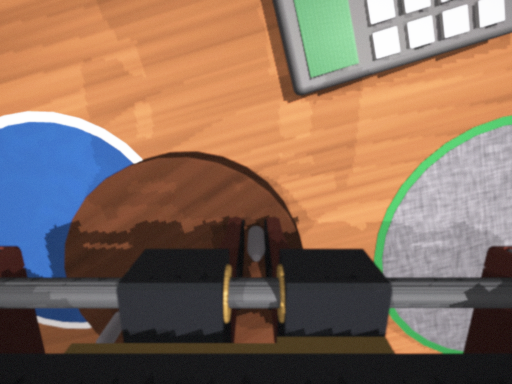

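Emit:
{"method": "move_arm", "body": {"translation": [[0,0,0],[0,0,5],[0,0,15],[0,0,27],[0,0,40]], "yaw": [0,0,0,0,0], "hand": [1,1,1,1,1]}}

```text
clock: 3.57
ee_pos: [0.497, 0.0263, 0.047]
ee_rot: [-1.012, 1.325, 1.009]
wrist_force: [-2.5, -6.5, 7.0]
finger_gap: 0.0091
```

```bash
python3 -c "
from h import *
snap('side','d1');snap('wrist','w4');plan(.547,.218,.047,75)"
```

```text
now [0.4981 0.0299 0.0471] jaw az 75.0 down [ 0.001 -0.    -1.   ] q7 1.38
shift [1.000e-01 1.500e+00 1.943e+02]
yaw -0.0 alt 180.0
```

View pics/w4.png

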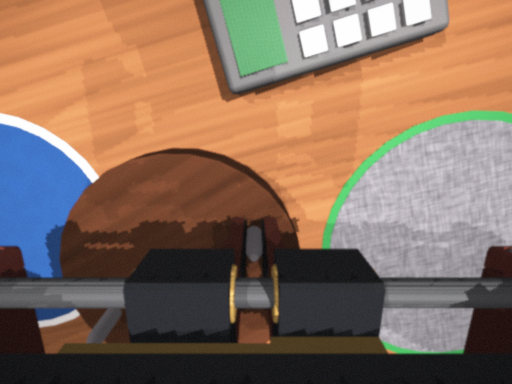

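Emit:
{"method": "move_arm", "body": {"translation": [[0,0,13],[0,0,26],[0,0,39],[0,0,52],[0,0,65]], "yaw": [0,0,0,0,0], "hand": [1,1,1,1,1]}}

```text
clock: 4.08
ee_pos: [0.5142, 0.0893, 0.047]
ee_rot: [-1.013, 1.325, 1.009]
wrist_force: [-1.8, -7.6, 9.0]
finger_gap: 0.0091
```

Emit:
{"method": "move_arm", "body": {"translation": [[0,0,13],[0,0,26],[0,0,39],[0,0,52],[0,0,65]], "yaw": [0,0,0,0,0], "hand": [1,1,1,1,1]}}

```text
clock: 4.5
ee_pos: [0.5311, 0.1518, 0.047]
ee_rot: [-1.013, 1.326, 1.009]
wrist_force: [-1.5, -8.8, 9.2]
finger_gap: 0.0086
```

Emit:
{"method": "move_arm", "body": {"translation": [[0,0,13],[0,0,26],[0,0,38],[0,0,48],[0,0,54]], "yaw": [0,0,0,0,0], "hand": [1,1,1,1,1]}}

```text
clock: 4.92
ee_pos: [0.5455, 0.2049, 0.047]
ee_rot: [-1.014, 1.325, 1.01]
wrist_force: [-2.2, -7.9, 10.1]
finger_gap: 0.009
```

```bash
python3 -c "
from h import *
snap('side','d2');s=snap('scene','s2');snap('wrist','w5');plan(.547,.218,.047,75);crop(s,'s2a',200,110,400,230,4)
d=cv2.imread('pics/d2.png');crop(d,'d2a',160,120,320,220,5)"
```

```text
now [0.5457 0.206  0.0471] jaw az 74.9 down [ 0.001 -0.001 -1.   ] q7 1.09
shift [ 0.1  1.9 11.9]
yaw -0.1 alt 179.9
```

View pics/w5.png

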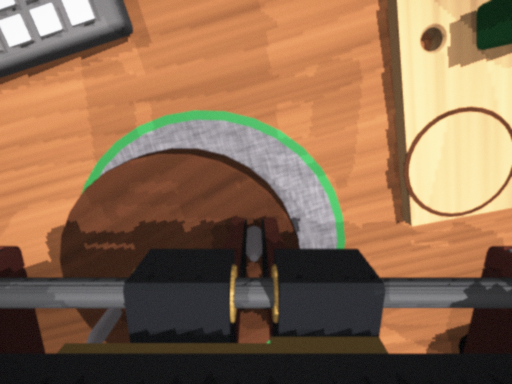

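View pics/s2a.png

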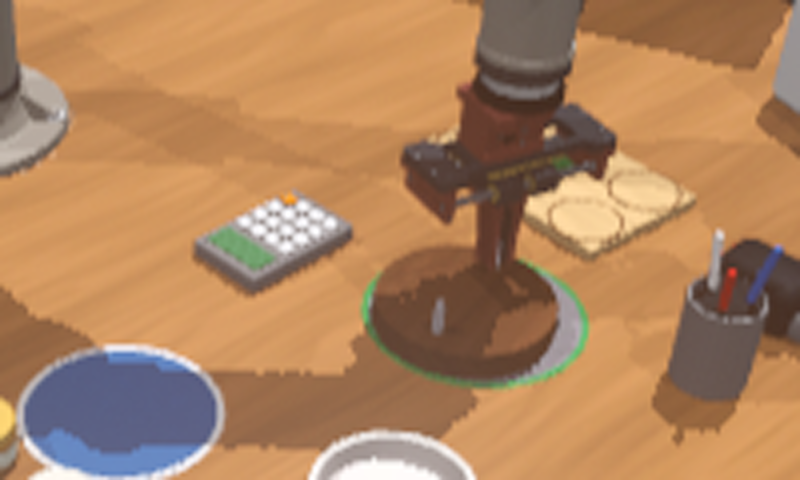

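View pics/d2a.png

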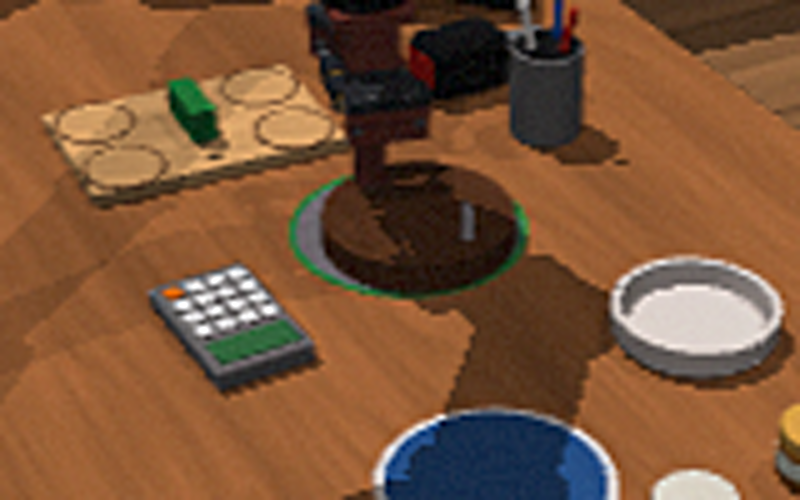

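```bash
python3 -c "
from h import *
S=cam('scene');D=cam('side')
a=(309.6,185.1);b=(253,161)
print(tri([(S,*a),(D,*b)]),onz(S,*a,.06),onz(D,*b,.06))
W=wcam('w5')
pts=[(88,185),(110,150),(150,123),(205,112),(260,122),(300,145),(330,185),(342,225)]
P=np.array([onz(W,u,v,.001)[:2] for u,v in pts])
A=np.c_[2*P,np.ones(len(P))];s=np.linalg.lstsq(A,(P**2).sum(1),rcond=None)[0];print('mat',s[:2],np.sqrt(s[2]+s[0]**2+s[1]**2))
pts=[(75,210),(95,180),(130,158),(180,149),(225,158),(265,182),(290,215)]
P=np.array([onz(W,u,v,.028)[:2] for u,v in pts])
A=np.c_[2*P,np.ones(len(P))];s=np.linalg.lstsq(A,(P**2).sum(1),rcond=None)[0];print('base',s[:2],np.sqrt(s[2]+s[0]**2+s[1]**2))
"
```

```text
(array([0.57798419, 0.10151564, 0.05408535]), [0.0008641410633934185, 0.000864141063393631]) [0.58217817 0.09659649 0.06      ] [0.57286104 0.09183697 0.06      ]
mat [0.56034048 0.16963895] 0.09653241862253026
base [0.55679497 0.15684545] 0.07542140911867266
```

Emit:
{"method": "move_arm", "body": {"translation": [[0,1,5],[0,3,10],[0,3,13],[0,3,13],[0,3,13]], "yaw": [0,0,0,0,0], "hand": [1,1,1,1,1]}}

```text
clock: 5.48
ee_pos: [0.546, 0.218, 0.0471]
ee_rot: [-1.014, 1.324, 1.01]
wrist_force: [-0.7, -4.6, 5.4]
finger_gap: 0.0088
```

```bash
python3 -c "
from h import *
d=snap('side','d3');s=snap('scene','s3');snap('wrist','w6');plan(.547,.218,.047,75);crop(s,'s3a',270,150,370,220,8)
crop(d,'d3a',205,140,285,190,10)"
```

```text
now [0.5461 0.2181 0.0471] jaw az 74.8 down [ 0.001 -0.002 -1.   ] q7 1.07
shift [ 0.1 -0.9  0.2]
yaw -0.2 alt 179.8
```

View pics/s3a.png

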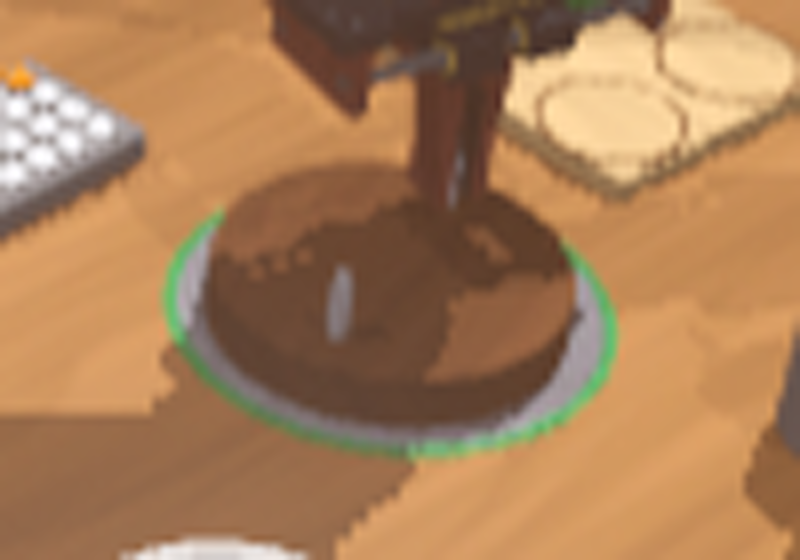

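View pics/d3a.png

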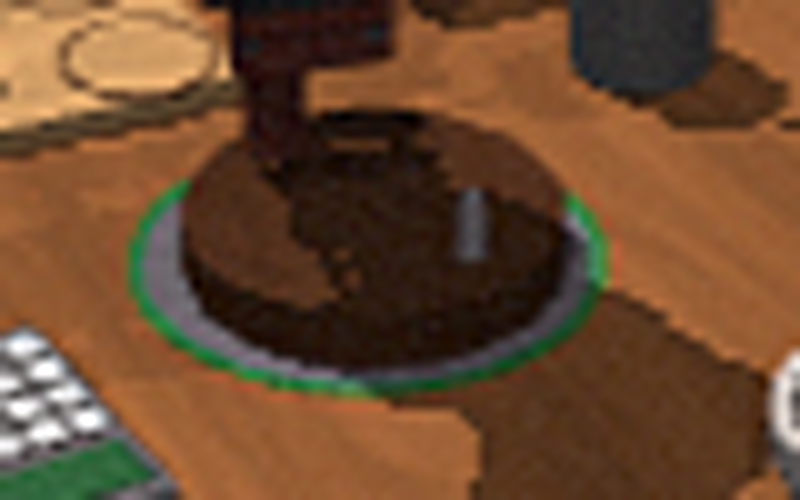

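View pics/w6.png

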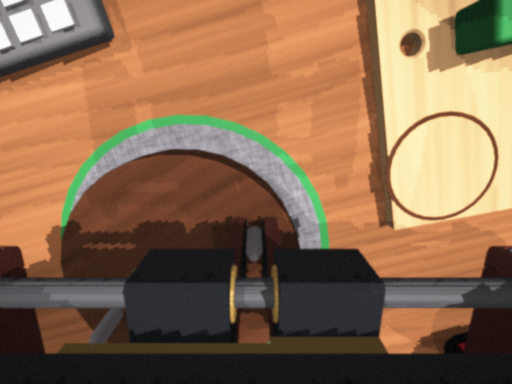

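Emit:
{"method": "move_arm", "body": {"translation": [[0,0,0],[0,0,0],[0,0,0],[-40,0,0],[-80,0,0]], "yaw": [0,0,0,0,0], "hand": [0.3,0.3,0.3,0.3,0.3]}}

```text
clock: 6.05
ee_pos: [0.5433, 0.2198, 0.1251]
ee_rot: [-1.014, 1.328, 1.015]
wrist_force: [1.6, 1.6, -0.3]
finger_gap: 0.0387
```

Emit:
{"method": "move_arm", "body": {"translation": [[-40,0,0],[-80,0,0],[-80,0,0],[-80,0,0],[-80,0,0]], "yaw": [7,14,21,28,35], "hand": [0.3,0.3,0.3,0.3,0.3]}}

```text
clock: 6.47
ee_pos: [0.5455, 0.221, 0.2075]
ee_rot: [-0.541, 1.501, 0.542]
wrist_force: [0.3, -0.2, -1.0]
finger_gap: 0.0615
```

Emit:
{"method": "move_arm", "body": {"translation": [[0,0,0],[0,0,0],[0,0,0],[0,0,0],[0,0,0]], "yaw": [7,14,21,23.3,23.3], "hand": [0.3,0.3,0.3,0.3,0.3]}}

```text
clock: 6.88
ee_pos: [0.545, 0.2208, 0.2063]
ee_rot: [-0.228, 1.559, 0.227]
wrist_force: [1.1, 0.8, 0.0]
finger_gap: 0.0615
```

```bash
python3 -c "
from h import *
robot.snapshot('scene');d=snap('side','d4');s=snap('scene','s4');w=snap('wrist','w7');plan(.5461,.2181,.047,16.5);crop(s,'s4a',270,150,370,220,8)
crop(d,'d4a',205,140,285,190,10)"
```

```text
now [0.5452 0.2205 0.2066] jaw az 16.7 down [-0.  0. -1.] q7 0.08
shift [159.6  -2.6   0.2]
yaw 0.2 alt -179.8
```

View pics/s4a.png

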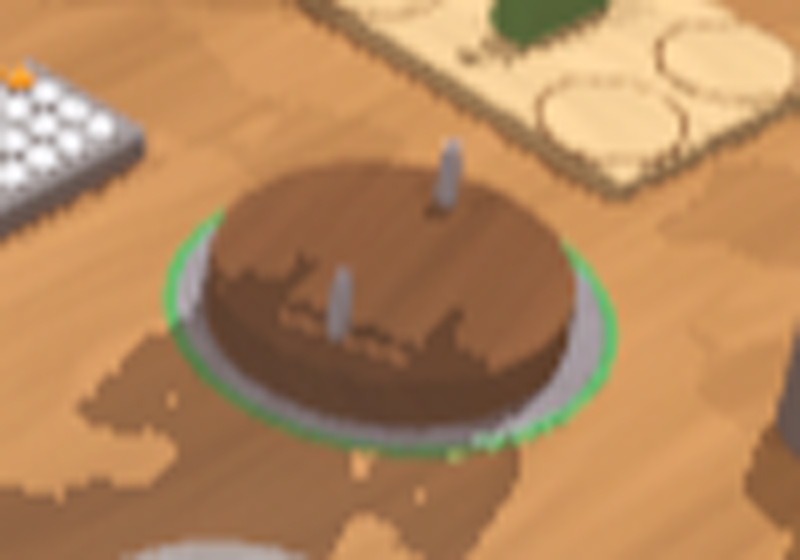

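View pics/d4a.png

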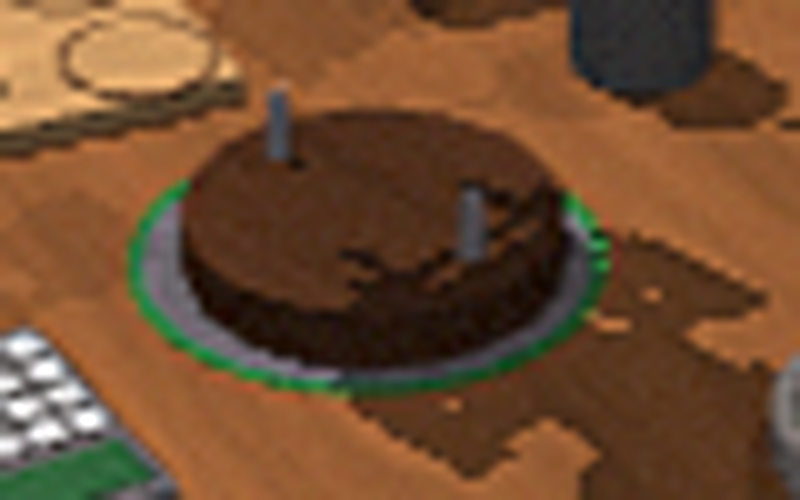

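View pics/w7.png

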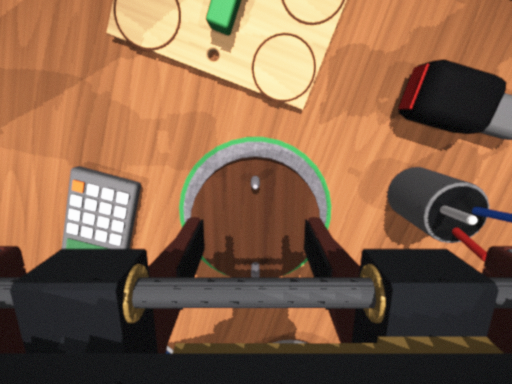

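```bash
python3 -c "
from h import *
w=cv2.imread('pics/w7.png');crop(w,'w7a',205,160,305,280,6)
W=wcam('w7')
for p in [(.5461,.2181,.06),(.5461,.2181,.028)]: print(proj(W,p))"
```

```text
(np.float64(254.32768821370658), np.float64(185.8619647676262))
(np.float64(254.32505599750613), np.float64(179.09946952559298))
```

View pics/w7a.png

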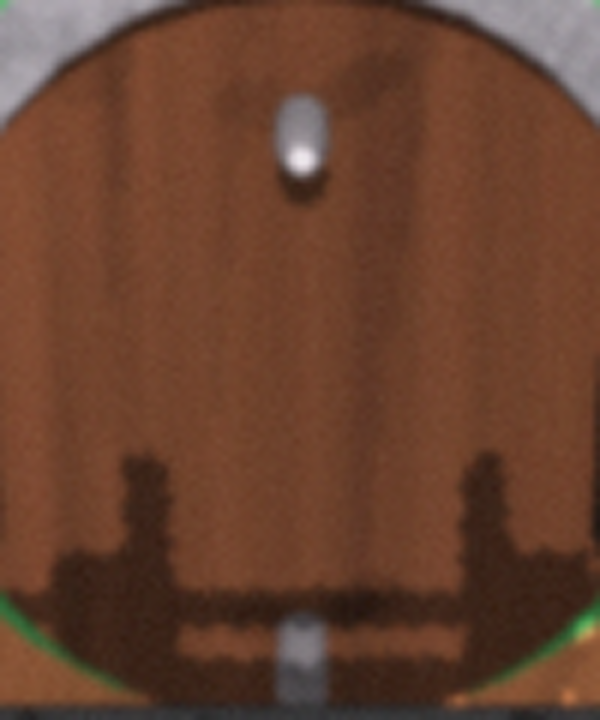

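Emit:
{"method": "move_arm", "body": {"translation": [[40,-2.5,1],[80,-2.5,1],[120,-2.5,1],[150,-2.5,1],[160,-2.5,1]], "yaw": [0,0,0,0,0], "hand": [0.3,0.3,0.3,0.3,0.3]}}

```text
clock: 7.5
ee_pos: [0.5441, 0.2174, 0.0424]
ee_rot: [-0.231, 1.565, 0.228]
wrist_force: [-8.7, -2.2, 42.7]
finger_gap: 0.0614
```

Emit:
{"method": "move_arm", "body": {"translation": [[0,0,0],[0,0,0],[0,0,0],[0,0,0],[0,0,0]], "yaw": [0,0,0,0,0], "hand": [1,1,1,1,1], "squeeze": 15}}

```text
clock: 7.92
ee_pos: [0.5477, 0.2187, 0.0477]
ee_rot: [-0.228, 1.557, 0.229]
wrist_force: [0.2, 0.0, -0.2]
finger_gap: 0.0315
```

Emit:
{"method": "move_arm", "body": {"translation": [[0,0,0],[0,0,0],[0,0,0],[0,0,0],[0,0,0]], "yaw": [0,0,0,0,0], "hand": [1,1,1,1,1]}}

```text
clock: 8.33
ee_pos: [0.5471, 0.2185, 0.0469]
ee_rot: [-0.228, 1.559, 0.228]
wrist_force: [-1.3, 1.0, 3.7]
finger_gap: 0.0096
```

```bash
python3 -c "
from h import *
M,p=tool();print(p.round(4),M[:,2].round(4),'dot',(p@M[:,2]).round(4),robot.state()['finger_gap'],robot.state()['wrist_force'])"
```

```text
[0.5471 0.2185 0.0469] [9.580e-01 2.866e-01 2.000e-04] dot 0.5868 0.009634579008467672 [-1.30681326  1.02666719  3.72720207]
```

Emit:
{"method": "move_arm", "body": {"translation": [[0,0,0],[0,0,0],[0,0,0],[-25,0,0],[-45,0,0]], "yaw": [0,0,0,0,0], "hand": [0.4,0.4,0.4,0.4,0.4]}}

```text
clock: 8.75
ee_pos: [0.5463, 0.2178, 0.0915]
ee_rot: [-0.229, 1.561, 0.227]
wrist_force: [-0.5, 0.4, -1.2]
finger_gap: 0.0387
```

Emit:
{"method": "move_arm", "body": {"translation": [[0,0,0],[0,0,0],[0,0,0],[0,0,0],[0,0,0]], "yaw": [-7,-14,-21,-28,-35], "hand": [0.4,0.4,0.4,0.4,0.4]}}

```text
clock: 9.17
ee_pos: [0.5469, 0.2182, 0.0916]
ee_rot: [-0.708, 1.452, 0.708]
wrist_force: [-0.1, -0.0, 0.5]
finger_gap: 0.0527
```

Emit:
{"method": "move_arm", "body": {"translation": [[0,0,0],[0,0,0],[0,0,0],[0,0,0],[0,0,0]], "yaw": [-7,-14,-21,-28,-35], "hand": [0.4,0.4,0.4,0.4,0.4]}}

```text
clock: 9.58
ee_pos: [0.5469, 0.2181, 0.0916]
ee_rot: [-1.17, 1.234, 1.17]
wrist_force: [1.8, -0.3, -1.2]
finger_gap: 0.0527
```

Emit:
{"method": "move_arm", "body": {"translation": [[0,0,0],[0,0,0],[0,0,0],[15,0,0],[25,0,0]], "yaw": [-7,-14,-20,-20,-20], "hand": [0.4,0.4,0.4,0.4,0.4]}}

```text
clock: 10.0
ee_pos: [0.5471, 0.2181, 0.0662]
ee_rot: [-1.42, 1.057, 1.42]
wrist_force: [-0.1, -0.6, -0.3]
finger_gap: 0.0527
```

```bash
python3 -c "
from h import *
plan(.5471,.2185,.047,106.6)"
```

```text
now [0.5471 0.2181 0.0662] jaw az 106.6 down [ 0.  0. -1.] q7 1.47
shift [19.2 -0.1  0.4]
yaw 0.0 alt -180.0
```

Emit:
{"method": "move_arm", "body": {"translation": [[8,0,0],[14,0,0],[19,0,0],[19,0,0],[19,0,0]], "yaw": [0,0,0,0,0], "hand": [0.4,0.4,0.4,1,1]}}

```text
clock: 10.42
ee_pos: [0.5469, 0.2183, 0.0475]
ee_rot: [-1.42, 1.058, 1.42]
wrist_force: [-0.3, 0.1, -0.2]
finger_gap: 0.0429
```

Emit:
{"method": "move_arm", "body": {"translation": [[0,0,0],[0,0,0],[0,0,0],[0,0,0],[0,0,0]], "yaw": [0,0,0,0,0], "hand": [1,1,1,1,1]}}

```text
clock: 10.83
ee_pos: [0.5472, 0.2182, 0.0479]
ee_rot: [-1.42, 1.057, 1.42]
wrist_force: [1.1, -1.3, 0.7]
finger_gap: 0.0095
```

Emit:
{"method": "move_arm", "body": {"translation": [[0,0,0],[0,0,0],[0,0,0]], "yaw": [0,0,0], "hand": [1,1,1]}}

```text
clock: 11.08
ee_pos: [0.5472, 0.2182, 0.0479]
ee_rot: [-1.42, 1.057, 1.42]
wrist_force: [-0.8, -0.6, 3.5]
finger_gap: 0.0095
```

```bash
python3 -c "
from h import *
M,p=tool();print(p.round(4),M[:,2].round(4),'dot',(p@M[:,2]).round(4),robot.state()['finger_gap'],robot.state()['wrist_force'])"
```

```text
[0.5472 0.2182 0.0479] [-0.2863  0.9581 -0.    ] dot 0.0524 0.009459712435022083 [-0.80096771 -0.59184773  3.49546036]
```

Emit:
{"method": "move_arm", "body": {"translation": [[0,0,0],[0,0,0],[0,0,0],[-25,0,0],[-45,0,0]], "yaw": [0,0,0,0,0], "hand": [0.4,0.4,0.4,0.4,0.4]}}

```text
clock: 11.5
ee_pos: [0.5461, 0.2181, 0.0924]
ee_rot: [-1.42, 1.06, 1.422]
wrist_force: [0.6, -0.2, 0.7]
finger_gap: 0.0391
```

Emit:
{"method": "move_arm", "body": {"translation": [[0,0,-25],[0,0,-50],[0,0,-75],[0,0,-100],[0,0,-112]], "yaw": [7,14,21,28,35], "hand": [0.4,0.4,0.4,0.4,0.4]}}

```text
clock: 11.92
ee_pos: [0.5798, 0.1072, 0.0929]
ee_rot: [-0.964, 1.348, 0.962]
wrist_force: [-0.7, -0.8, 0.0]
finger_gap: 0.0528
```

Emit:
{"method": "move_arm", "body": {"translation": [[0,0,0],[0,0,0],[0,0,0],[0,0,0],[0,0,0]], "yaw": [7,14,21,28,35], "hand": [0.4,0.4,0.4,0.4,0.4]}}

```text
clock: 12.33
ee_pos: [0.579, 0.1112, 0.0925]
ee_rot: [-0.496, 1.513, 0.497]
wrist_force: [0.3, -0.2, 0.2]
finger_gap: 0.0527
```

Emit:
{"method": "move_arm", "body": {"translation": [[0,0,0],[0,0,0],[0,0,0],[0,0,0],[0,0,0]], "yaw": [7,14,20,20,20], "hand": [0.4,0.4,0.4,0.4,0.4]}}

```text
clock: 12.75
ee_pos: [0.5789, 0.1113, 0.0925]
ee_rot: [-0.231, 1.559, 0.231]
wrist_force: [-0.5, 0.0, -0.1]
finger_gap: 0.0523
```

```bash
python3 -c "
from h import *
plan(.5794,.1105,.048,16.6);snap('wrist','w8')"
```

```text
now [0.5789 0.1113 0.0925] jaw az 16.9 down [-0. -0. -1.] q7 0.38
shift [44.5 -0.9  0.2]
yaw 0.3 alt -179.7
```

View pics/w8.png

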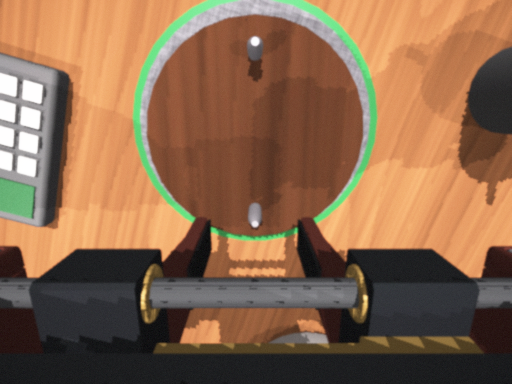

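Emit:
{"method": "move_arm", "body": {"translation": [[15,-1,0],[28,-1,0],[37,-1,0],[42,-1,0],[44.5,-1,0]], "yaw": [0.3,0.3,0.3,0.3,0.3], "hand": [0.4,0.4,0.4,0.4,1]}}

```text
clock: 13.22
ee_pos: [0.5787, 0.1098, 0.047]
ee_rot: [-0.225, 1.561, 0.224]
wrist_force: [0.1, 0.2, -0.5]
finger_gap: 0.0487
```

Emit:
{"method": "move_arm", "body": {"translation": [[0,0,0],[0,0,0],[0,0,0],[0,0,0],[0,0,0]], "yaw": [0,0,0,0,0], "hand": [1,1,1,1,1]}}

```text
clock: 13.63
ee_pos: [0.5796, 0.1102, 0.0486]
ee_rot: [-0.224, 1.558, 0.224]
wrist_force: [0.5, -0.1, -0.5]
finger_gap: 0.0164
```

Emit:
{"method": "move_arm", "body": {"translation": [[0,0,0],[0,0,0],[0,0,0],[0,0,0],[0,0,0]], "yaw": [0,0,0,0,0], "hand": [1,1,1,1,1]}}

```text
clock: 14.05
ee_pos: [0.5796, 0.1102, 0.0484]
ee_rot: [-0.224, 1.559, 0.224]
wrist_force: [0.1, 0.1, 3.7]
finger_gap: 0.0089
```

```bash
python3 -c "
from h import *
u=np.array([np.cos(np.radians(16.6)),np.sin(np.radians(16.6)),0])
M,p=tool();print(p.round(4),M[:,2].round(4),'dot',(p@M[:,2]).round(4),p@u,robot.state()['finger_gap'],robot.state()['wrist_force'])"
```

```text
[0.5796 0.1102 0.0484] [9.595e-01 2.815e-01 5.000e-04] dot 0.5872 0.58693178121553 0.0088992227323508 [0.05553429 0.09449278 3.73246653]
```

Emit:
{"method": "move_arm", "body": {"translation": [[0,0,0],[0,0,0],[0,0,0],[-40,0,0],[-80,0,0]], "yaw": [0,0,0,0,0], "hand": [0.4,0.4,0.4,0,0]}}

```text
clock: 14.47
ee_pos: [0.5773, 0.1095, 0.1268]
ee_rot: [-0.225, 1.565, 0.223]
wrist_force: [0.4, 0.0, 0.8]
finger_gap: 0.0391
```

```bash
python3 -c "
from h import *
W=wcam('w7');S=cam('scene')
print('cup',onz(W,400,185,0),onz(W,458,205,.085),onz(S,230+605/4,120+248/4,.085))
w=wcam('w7')
plan(.469,.386,.2,-4.5)"
```

```text
cup [0.72765509 0.25810319 0.        ] [0.7418111  0.26346378 0.085     ] [0.74296334 0.26236196 0.085     ]
now [0.5773 0.1095 0.1268] jaw az 16.3 down [-0.006 -0.003 -1.   ] q7 0.34
shift [-73.3 295.7 -26.5]
yaw 20.8 alt -159.2
```

Emit:
{"method": "move_arm", "body": {"translation": [[-40,200,-18],[-73,200,-18],[-73,200,-18],[-73,200,-18],[-73,200,-18]], "yaw": [7,14,20.8,20.8,20.8], "hand": [0,0,0,0,0]}}

```text
clock: 14.88
ee_pos: [0.5066, 0.2933, 0.1995]
ee_rot: [0.061, 1.57, -0.062]
wrist_force: [0.6, 0.1, -0.1]
finger_gap: 0.0726
```

```bash
python3 -c "
from h import *
robot.snapshot('side');robot.snapshot('side')
plan(.469,.386,.2,-4.5);snap('wrist','w9')"
```

```text
now [0.5055 0.3006 0.2004] jaw az -3.8 down [ 0.001  0.005 -1.   ] q7 -0.36
shift [  0.8  82.8 -42. ]
yaw 0.7 alt -179.3
```

View pics/w9.png

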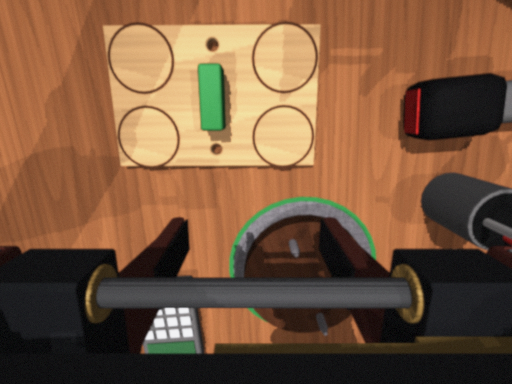

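```bash
python3 -c "
from h import *
W=wcam('w9')
h1=onz(W,212,44,.012);h2=onz(W,216,149,.012);print(h1,h2,np.linalg.norm(h1-h2),(h1+h2)/2,np.degrees(np.arctan2(*(h1-h2)[[1,0]])))
c=[onz(W,*q,.012) for q in[(105,25),(320,24),(315,165),(120,165)]];print(np.array(c).round(4),np.mean(c,0))
for a,b in((0,1),(3,2)): print(np.degrees(np.arctan2(*(c[b]-c[a])[[1,0]])),np.linalg.norm(c[b]-c[a]))
"
```

```text
[0.47014865 0.44675071 0.012     ] [0.46321585 0.33525954 0.012     ] 0.11170651345987961 [0.46668225 0.39100512 0.012     ] 86.44178425469319
[[0.3597 0.4723 0.012 ]
 [0.5853 0.4583 0.012 ]
 [0.5785 0.3087 0.012 ]
 [0.3476 0.3239 0.012 ]] [0.46780138 0.3908004  0.012     ]
-3.5605950859112956 0.22601257245974823
-3.780393931649016 0.23133932211481195
```

Emit:
{"method": "move_arm", "body": {"translation": [[0,20,-10],[0,50,-20],[0,70,-30],[0,88,-44],[0,88,-44]], "yaw": [-7,-14,-21,-28,-35], "hand": [0,0,0,0,0]}}

```text
clock: 15.45
ee_pos: [0.4681, 0.3864, 0.1977]
ee_rot: [-0.426, 1.53, 0.427]
wrist_force: [-0.2, 0.1, -0.8]
finger_gap: 0.088
```

Emit:
{"method": "move_arm", "body": {"translation": [[10,0,0],[30,0,0],[50,0,0],[70,0,0],[90,0,0]], "yaw": [-7,-14,-21,-28,-35], "hand": [0,0,0,0,0]}}

```text
clock: 15.87
ee_pos: [0.4714, 0.3809, 0.1075]
ee_rot: [-0.893, 1.381, 0.892]
wrist_force: [0.2, -0.0, -0.1]
finger_gap: 0.0874
```

Emit:
{"method": "move_arm", "body": {"translation": [[0,0,0],[0,0,0],[0,0,0],[0,0,0],[0,0,0]], "yaw": [-7,-14,-20,-20,-20], "hand": [0,0,0,0,0]}}

```text
clock: 16.28
ee_pos: [0.4714, 0.3813, 0.1085]
ee_rot: [-1.148, 1.248, 1.148]
wrist_force: [-0.4, 0.5, 0.2]
finger_gap: 0.0879
```

```bash
python3 -c "
from h import *
plan(.467,.391,.031,86.4);snap('wrist','w10')"
```

```text
now [0.4714 0.3813 0.1085] jaw az 85.2 down [-0.001 -0.001 -1.   ] q7 0.88
shift [77.5  5.2  9.4]
yaw -1.2 alt 178.8
```

View pics/w10.png

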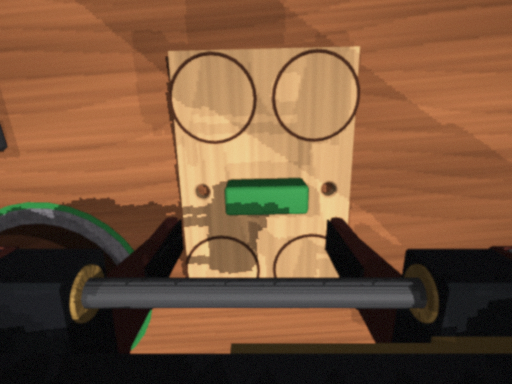

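Emit:
{"method": "move_arm", "body": {"translation": [[5,5,9],[25,5,9],[45,5,9],[65,5,9],[77,5,9]], "yaw": [-1.2,-1.2,-1.2,-1.2,-1.2], "hand": [0,0,0,0,0]}}

```text
clock: 16.75
ee_pos: [0.4651, 0.3925, 0.0297]
ee_rot: [-1.168, 1.238, 1.168]
wrist_force: [0.2, -0.2, -0.3]
finger_gap: 0.0879
```

Emit:
{"method": "move_arm", "body": {"translation": [[0,0,0],[0,0,0],[0,0,0],[0,0,0],[0,0,0]], "yaw": [0,0,0,0,0], "hand": [1,1,1,1,1], "squeeze": 10}}

```text
clock: 17.17
ee_pos: [0.4672, 0.3927, 0.033]
ee_rot: [-1.167, 1.234, 1.167]
wrist_force: [-0.6, -0.5, 1.3]
finger_gap: 0.0657
```

```bash
python3 -c "
from h import *
plan(.467,.391,.031,86.4);print(robot.state()['finger_gap'],robot.state()['wrist_force']);snap('wrist','w11')"
```

```text
now [0.4672 0.3927 0.033 ] jaw az 86.7 down [ 0.001  0.001 -1.   ] q7 0.92
shift [ 2.   0.1 -1.8]
yaw 0.3 alt -179.7
0.0657191803596294 [-0.6096484  -0.46382392  1.31541402]
```

View pics/w11.png

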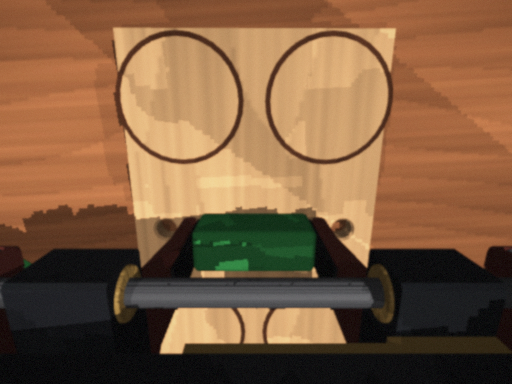

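Emit:
{"method": "move_arm", "body": {"translation": [[0,0,0],[0,0,0],[0,0,0],[-25,0,0],[-45,0,0]], "yaw": [0,0,0,0,0], "hand": [0.1,0.1,0.1,0.1,0.1]}}

```text
clock: 17.63
ee_pos: [0.4659, 0.3918, 0.0769]
ee_rot: [-1.168, 1.238, 1.168]
wrist_force: [0.3, 0.6, 0.4]
finger_gap: 0.0787
```

Emit:
{"method": "move_arm", "body": {"translation": [[0,0,0],[0,0,0],[0,0,0],[0,0,0],[0,0,0]], "yaw": [7,14,21,28,35], "hand": [0.3,0.3,0.3,0.3,0.3]}}

```text
clock: 18.05
ee_pos: [0.4664, 0.3924, 0.0771]
ee_rot: [-0.7, 1.455, 0.701]
wrist_force: [-0.4, -0.1, -0.3]
finger_gap: 0.0615
```

Emit:
{"method": "move_arm", "body": {"translation": [[0,0,0],[0,0,0],[0,0,0],[0,0,0],[0,0,0]], "yaw": [7,14,21,28,35], "hand": [0.3,0.3,0.3,0.3,0.3]}}

```text
clock: 18.47
ee_pos: [0.4663, 0.3924, 0.0769]
ee_rot: [-0.225, 1.559, 0.225]
wrist_force: [-0.1, -0.4, -0.1]
finger_gap: 0.0613
```

Emit:
{"method": "move_arm", "body": {"translation": [[0,0,0],[0,0,0],[0,0,0],[0,0,0],[0,0,0]], "yaw": [7,14,20.2,20.2,20.2], "hand": [0.3,0.3,0.3,0.3,0.3]}}

```text
clock: 18.88
ee_pos: [0.4663, 0.3924, 0.0768]
ee_rot: [0.044, 1.57, -0.045]
wrist_force: [0.0, 0.4, 1.3]
finger_gap: 0.0616
```

```bash
python3 -c "
from h import *
plan(.4672,.3927,.031,-3.4);snap('wrist','w12')"
```

```text
now [0.4663 0.3924 0.0768] jaw az -3.2 down [ 0.    -0.001 -1.   ] q7 -0.36
shift [45.8  0.4  0.9]
yaw 0.2 alt -179.8
```

View pics/w12.png

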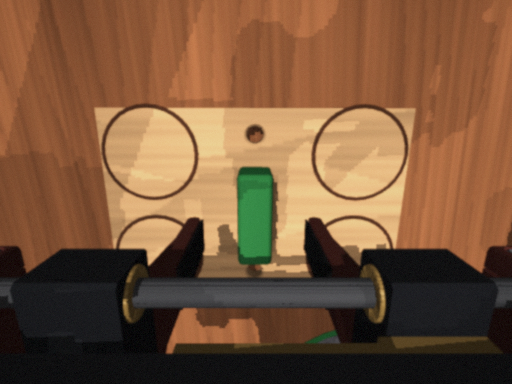

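Emit:
{"method": "move_arm", "body": {"translation": [[15,0.4,0.5],[28,0.4,0.5],[37,0.4,0.5],[42,0.4,0.5],[45,0.4,0.5]], "yaw": [0.2,0.2,0.2,0.2,0.2], "hand": [0.3,0.3,0.3,0.3,0.5]}}

```text
clock: 19.35
ee_pos: [0.4664, 0.392, 0.0304]
ee_rot: [0.049, 1.572, -0.051]
wrist_force: [0.1, 0.1, 0.8]
finger_gap: 0.058
```

Emit:
{"method": "move_arm", "body": {"translation": [[0,0,0],[0,0,0],[0,0,0],[0,0,0],[0,0,0]], "yaw": [0,0,0,0,0], "hand": [1,1,1,1,1], "squeeze": 50}}

```text
clock: 19.77
ee_pos: [0.4672, 0.3929, 0.0324]
ee_rot: [0.05, 1.57, -0.049]
wrist_force: [-0.9, 0.0, 0.2]
finger_gap: 0.0249
```

Emit:
{"method": "move_arm", "body": {"translation": [[0,0,0],[0,0,0],[0,0,0]], "yaw": [0,0,0], "hand": [1,1,1]}}

```text
clock: 20.02
ee_pos: [0.4672, 0.3929, 0.0323]
ee_rot: [0.05, 1.57, -0.049]
wrist_force: [-1.1, -0.2, 4.0]
finger_gap: 0.0234
```

```bash
python3 -c "
from h import *
plan(.4672,.3927,.031,-3.3);snap('wrist','w13');print(robot.state()['finger_gap'])
M,p=tool();v=np.array([np.cos(np.radians(86.7)),np.sin(np.radians(86.7))]);print('dv',(p[:2]@v)-np.array([.4672,.3927])@v)"
```

```text
now [0.4672 0.3929 0.0323] jaw az -3.6 down [ 0.     0.001 -1.   ] q7 -0.33
shift [ 1.3 -0.2  0.1]
yaw -0.3 alt 179.7
0.023441406598629047
dv 0.00022885819232365545
```

View pics/w13.png

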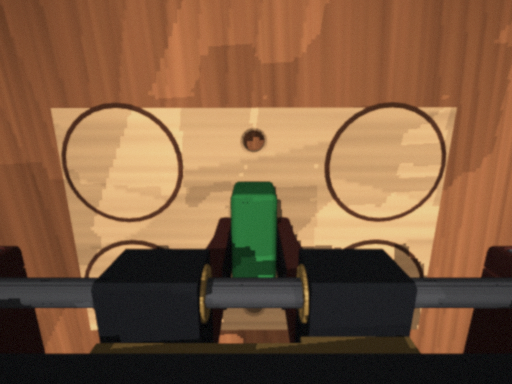

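Emit:
{"method": "move_arm", "body": {"translation": [[-10,0,0],[-25,0,0],[-45,0,0],[-65,0,0],[-75,0,0]], "yaw": [0,0,0,0,0], "hand": [1,1,1,1,1]}}

```text
clock: 20.48
ee_pos: [0.4681, 0.393, 0.11]
ee_rot: [0.052, 1.568, -0.049]
wrist_force: [-0.1, 0.6, -3.5]
finger_gap: 0.0237
```

Emit:
{"method": "move_arm", "body": {"translation": [[0,-10,5],[0,-28,14],[0,-48,24],[0,-70,35],[0,-92,46]], "yaw": [-2,-5,-9,-13,-17], "hand": [1,1,1,1,1]}}

```text
clock: 20.9
ee_pos: [0.5071, 0.2971, 0.1073]
ee_rot: [-0.186, 1.563, 0.186]
wrist_force: [0.9, -0.1, -3.7]
finger_gap: 0.0238
```

```bash
python3 -c "
from h import *
plan(.5634,.1642,.107,16.6);print(robot.state()['finger_gap'])"
```

```text
now [0.5071 0.2971 0.1073] jaw az 13.6 down [ 0.  0. -1.] q7 0.02
shift [   0.4 -142.4   23.5]
yaw -3.0 alt 177.0
0.02380225716975685
```

Emit:
{"method": "move_arm", "body": {"translation": [[0,-30,5],[0,-60,10],[0,-90,15],[0,-115,19],[0,-130,21]], "yaw": [-2,-3,-3,-3,-3], "hand": [1,1,1,1,1]}}

```text
clock: 21.32
ee_pos: [0.5586, 0.1722, 0.1077]
ee_rot: [-0.222, 1.559, 0.22]
wrist_force: [0.4, 0.4, -2.6]
finger_gap: 0.0237
```

Emit:
{"method": "move_arm", "body": {"translation": [[0,0,0],[0,0,0],[0,0,0],[0,0,0]], "yaw": [0,0,0,0], "hand": [1,1,1,1]}}

```text
clock: 21.65
ee_pos: [0.5569, 0.178, 0.1068]
ee_rot: [-0.225, 1.559, 0.226]
wrist_force: [-0.2, -0.1, -3.6]
finger_gap: 0.0237
```

```bash
python3 -c "
from h import *
plan(.5634,.1642,.107,16.6);print(robot.state()['finger_gap'])
s=snap('scene','s5');d=snap('side','d5');snap('wrist','w14')
crop(s,'s5a',250,110,400,220,5);crop(d,'d5a',170,110,310,200,5)"
```

```text
now [0.5569 0.178  0.1068] jaw az 16.5 down [-0.001  0.001 -1.   ] q7 0.28
shift [ -0.2 -15.1   2.3]
yaw -0.1 alt 179.9
0.02368566487243268
```

View pics/s5a.png

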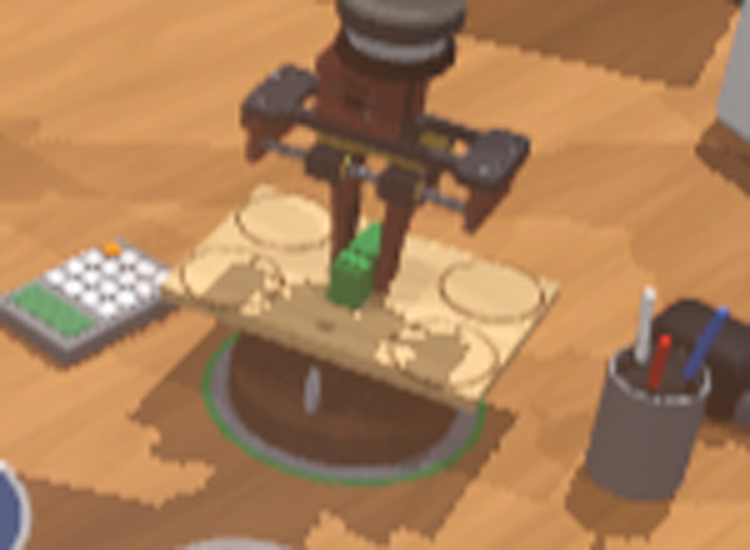

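View pics/w14.png

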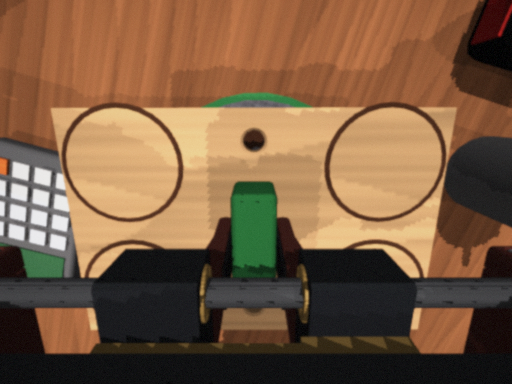

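Emit:
{"method": "move_arm", "body": {"translation": [[0,-8,1.2],[0,-14.9,2.3],[0,-14.9,2.3],[0,-14.9,2.3],[0,-14.9,2.3]], "yaw": [-0.1,-0.1,-0.1,-0.1,-0.1], "hand": [1,1,1,1,1]}}

```text
clock: 22.22
ee_pos: [0.5639, 0.1624, 0.1069]
ee_rot: [-0.225, 1.559, 0.225]
wrist_force: [-0.2, 0.7, -3.6]
finger_gap: 0.024
```

```bash
python3 -c "
from h import *
plan(.5634,.1642,.0603,16.6);print(robot.state()['finger_gap'])
snap('wrist','w15')
w=cv2.imread('pics/w15.png');crop(w,'w15a',215,100,295,180,7)"
```

```text
now [0.5639 0.1624 0.1069] jaw az 16.4 down [-0.  0. -1.] q7 0.3
shift [46.6  1.9 -0. ]
yaw -0.2 alt 179.8
0.023991898817778298
```

View pics/w15a.png

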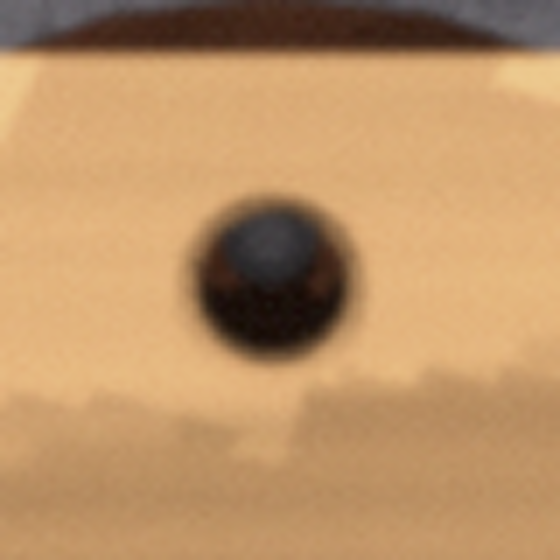

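Emit:
{"method": "move_arm", "body": {"translation": [[5,2.1,0],[10,2.1,0],[10,2.1,0],[10,2.1,0],[10,2.1,0]], "yaw": [-0.2,-0.2,-0.2,-0.2,-0.2], "hand": [1,1,1,1,1]}}

```text
clock: 22.68
ee_pos: [0.5632, 0.1647, 0.0968]
ee_rot: [-0.228, 1.559, 0.228]
wrist_force: [-0.5, 0.2, -2.7]
finger_gap: 0.0239
```

```bash
python3 -c "
from h import *
plan(.5634,.1642,.0603,16.6);print(robot.state()['finger_gap'])
snap('wrist','w16')
w=cv2.imread('pics/w16.png');crop(w,'w16a',215,100,295,180,7)"
```

```text
now [0.5632 0.1647 0.0968] jaw az 16.7 down [-0. -0. -1.] q7 0.31
shift [36.5 -0.5  0. ]
yaw 0.1 alt -179.9
0.02386136708137356
```

View pics/w16a.png

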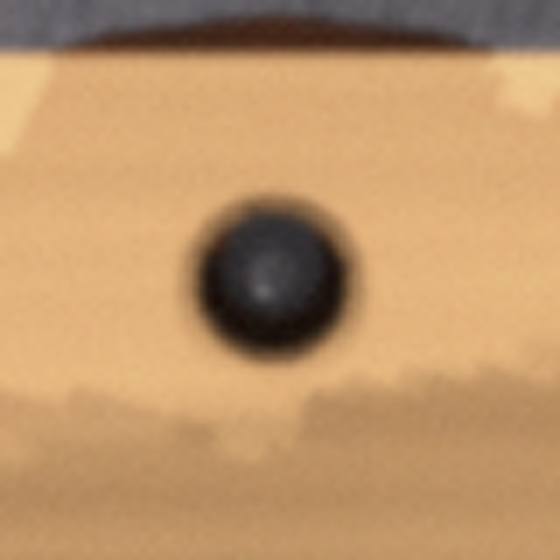

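Emit:
{"method": "move_arm", "body": {"translation": [[4,-0.3,0],[8,-0.3,0],[12,-0.3,0],[16,-0.3,0],[18,-0.3,0]], "yaw": [0,0,0,0,0], "hand": [1,1,1,1,1]}}

```text
clock: 23.15
ee_pos: [0.563, 0.1643, 0.0781]
ee_rot: [-0.228, 1.56, 0.228]
wrist_force: [0.5, -0.0, -3.1]
finger_gap: 0.0235
```

```bash
python3 -c "
from h import *
plan(.5634,.1642,.0603,16.6);s=robot.state();print(s['finger_gap'],s['wrist_force'])"
```

```text
now [0.563  0.1643 0.0781] jaw az 16.7 down [-0.001 -0.    -1.   ] q7 0.33
shift [17.8 -0.2  0.4]
yaw 0.1 alt -179.9
0.02354141954771958 [ 0.51668977 -0.04956251 -3.13903769]
```

No contact force; pins are in the holes. Continuing down.

Emit:
{"method": "move_arm", "body": {"translation": [[4,-0.2,0.3],[8,-0.2,0.3],[12,-0.2,0.3],[15,-0.2,0.3],[17,-0.2,0.3]], "yaw": [0,0,0,0,0], "hand": [1,1,1,1,1]}}

```text
clock: 23.57
ee_pos: [0.5636, 0.1642, 0.0614]
ee_rot: [-0.228, 1.559, 0.228]
wrist_force: [0.4, -1.5, -2.6]
finger_gap: 0.0236
```

```bash
python3 -c "
from h import *
plan(.5634,.1642,.0603,16.6);s=robot.state();print(s['finger_gap'],s['wrist_force'])"
```

```text
now [0.5636 0.1642 0.0614] jaw az 16.6 down [-0.001 -0.    -1.   ] q7 0.34
shift [ 1.1  0.  -0.2]
yaw 0.0 alt -180.0
0.023615008245942603 [ 0.36934898 -1.52902543 -2.61652464]
```

Emit:
{"method": "move_arm", "body": {"translation": [[1.2,0,0],[1.5,0,0],[1.5,0,0],[1.5,0,0]], "yaw": [0,0,0,0], "hand": [1,1,1,1]}}

```text
clock: 23.9
ee_pos: [0.5639, 0.1643, 0.0605]
ee_rot: [-0.228, 1.558, 0.228]
wrist_force: [-0.3, -0.6, -2.0]
finger_gap: 0.024
```

Emit:
{"method": "move_arm", "body": {"translation": [[0,0,0],[0,0,0],[0,0,0],[-25,0,0],[-60,0,0]], "yaw": [0,0,0,0,0], "hand": [0.5,0.5,0.5,0.5,0.5]}}

```text
clock: 24.32
ee_pos: [0.5617, 0.1637, 0.1188]
ee_rot: [-0.23, 1.564, 0.227]
wrist_force: [-0.2, 0.1, -0.2]
finger_gap: 0.0439
```

Emit:
{"method": "move_arm", "body": {"translation": [[-40,0,0],[-80,0,0],[-80,0,0],[-80,0,0]], "yaw": [0,0,0,0], "hand": [0,0,0,0]}}

```text
clock: 24.65
ee_pos: [0.5654, 0.1647, 0.203]
ee_rot: [-0.226, 1.554, 0.23]
wrist_force: [-0.0, 1.2, -1.1]
finger_gap: 0.067
```

```bash
python3 -c "
from h import *
plan(.5634,.1642,.0603,16.6)
s=snap('scene','s6');d=snap('side','d6');snap('wrist','w17')
crop(s,'s6a',270,120,400,220,6);crop(d,'d6a',180,110,310,200,6)"
```

```text
now [0.5654 0.1647 0.203 ] jaw az 16.7 down [ 0.005  0.003 -1.   ] q7 0.22
shift [142.7  -0.2  -2.8]
yaw 0.1 alt -179.9
```

View pics/s6a.png

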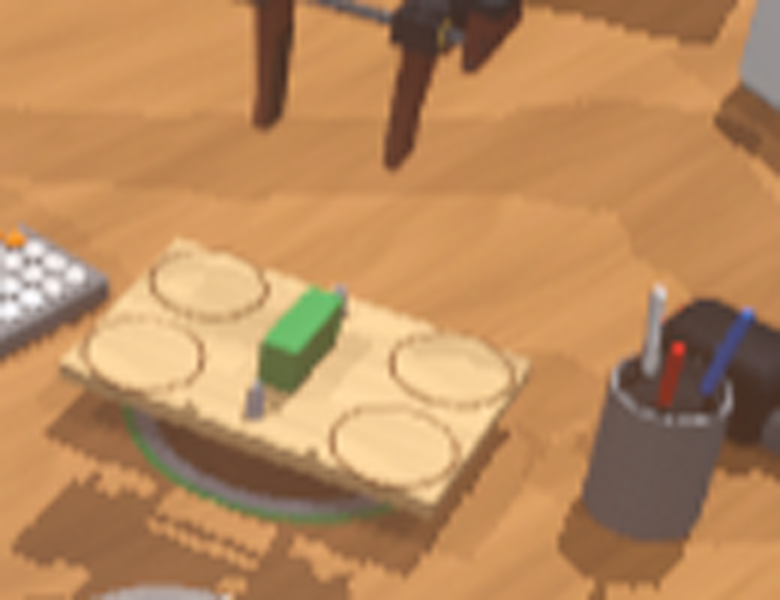

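View pics/d6a.png

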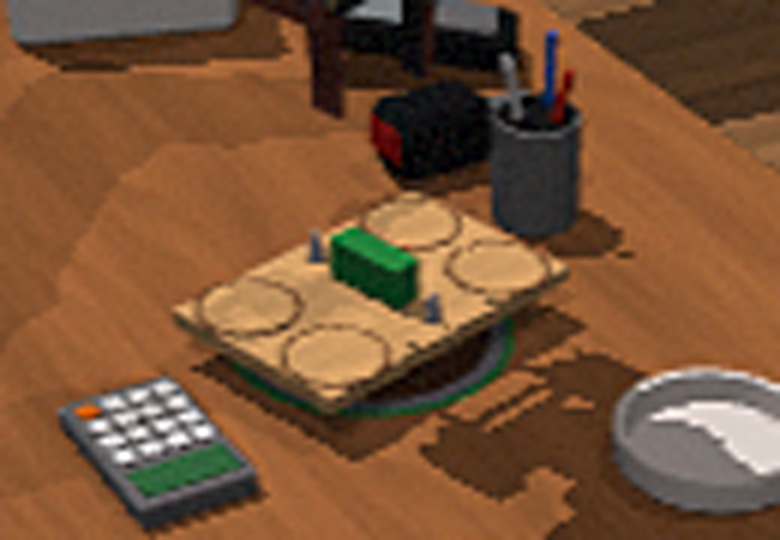

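View pics/w17.png

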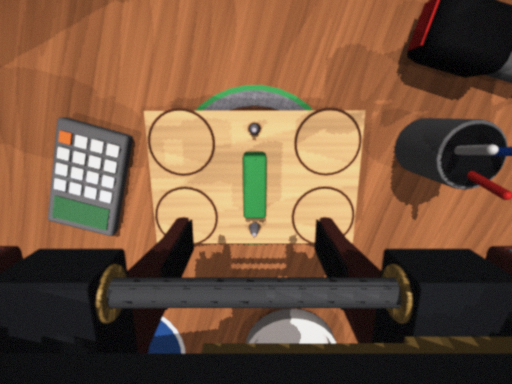

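Emit:
{"method": "move_arm", "body": {"translation": [[-40,-180,-70],[-40,-180,-70],[-40,-180,-70],[-40,-180,-70],[-40,-180,-70]], "yaw": [0,0,0,0,0], "hand": [0,0,0,0,0]}}

```text
clock: 25.22
ee_pos: [0.5468, -0.0321, 0.2397]
ee_rot: [-0.227, 1.561, 0.225]
wrist_force: [0.4, -0.1, 0.7]
finger_gap: 0.088
```

Emit:
{"method": "move_arm", "body": {"translation": [[0,-150,-60],[0,-150,-60],[0,-150,-60],[0,-150,-60],[0,-150,-60]], "yaw": [0,0,0,0,0], "hand": [0,0,0,0,0]}}

```text
clock: 25.63
ee_pos: [0.5304, -0.1979, 0.2398]
ee_rot: [-0.222, 1.562, 0.216]
wrist_force: [-0.4, -0.3, 1.1]
finger_gap: 0.0877
```

```bash
python3 -c "
from h import *
robot.snapshot('side');robot.snapshot('side')
plan(.53,-.28,.25,16.6);snap('wrist','w18')"
```

```text
now [ 0.5324 -0.1908  0.2391] jaw az 16.4 down [-0.003 -0.    -1.   ] q7 0.83
shift [-10.9 -84.9 -27.6]
yaw -0.2 alt 179.8
```

View pics/w18.png

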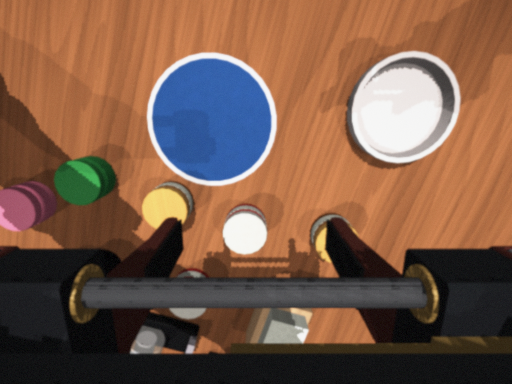

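```bash
python3 -c "
from h import *
W=wcam('w18')
print('spot',onz(W,212,118,.001));print('A',onz(W,165,208,.044));print('B',onz(W,245,231,.044));print('green',onz(W,82,181,.044));print('D',onz(W,190,296,.044))
print('dish',onz(W,404,107,.026))"
```

```text
spot [ 0.46056291 -0.14364665  0.001     ]
A [ 0.43647679 -0.26471897  0.044     ]
B [ 0.5418449  -0.26612703  0.044     ]
green [ 0.33123483 -0.25932599  0.044     ]
D [ 0.49564056 -0.38051808  0.044     ]
dish [ 0.68299446 -0.06436962  0.026     ]
```

```bash
python3 -c "
from h import *
plan(.4363,-.2685,.09,16.6)"
```

```text
now [ 0.5331 -0.1888  0.2391] jaw az 16.6 down [-0.002  0.001 -1.   ] q7 0.83
shift [ 149.2  -48.9 -115.3]
yaw 0.0 alt -180.0
```

Emit:
{"method": "move_arm", "body": {"translation": [[20,-48,-115],[40,-48,-115],[80,-48,-115],[120,-48,-115],[140,-48,-115]], "yaw": [0,0,0,0,0], "hand": [0,0,0,0,0]}}

```text
clock: 26.2
ee_pos: [0.4373, -0.267, 0.1032]
ee_rot: [-0.229, 1.557, 0.229]
wrist_force: [1.1, -0.2, -0.5]
finger_gap: 0.0877
```

Emit:
{"method": "move_arm", "body": {"translation": [[0,0,0],[0,0,0],[0,0,0]], "yaw": [0,0,0], "hand": [0,0,0]}}

```text
clock: 26.45
ee_pos: [0.4396, -0.2669, 0.1056]
ee_rot: [-0.23, 1.558, 0.23]
wrist_force: [0.3, -1.3, 0.3]
finger_gap: 0.0878
```

```bash
python3 -c "
from h import *
plan(.4363,-.2685,.022,16.6);snap('wrist','w19')"
```

```text
now [ 0.4396 -0.2669  0.1056] jaw az 16.8 down [ 0.001 -0.    -1.   ] q7 1.17
shift [83.6 -0.5 -3.7]
yaw 0.2 alt -179.8
```

View pics/w19.png

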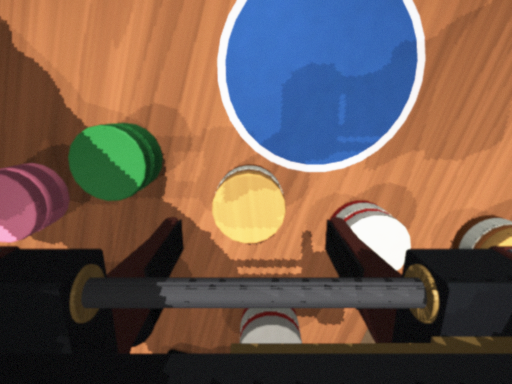

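```bash
python3 -c "
from h import *
W=wcam('w19')
print('A',onz(W,249,205,.044), onz(W,249,205,.04),proj(W,(.4363,-.2685,.044)))
M,p=tool();print(M.T@(onz(W,249,205,.044)-p))"
```

```text
A [ 0.43480351 -0.26441387  0.044     ] [ 0.43511182 -0.2656887   0.04      ] (np.float64(249.35504588178236), np.float64(210.37457823998548))
[ 0.06217728  0.00435558 -0.00444962]
```

Emit:
{"method": "move_arm", "body": {"translation": [[25,1.5,-4],[45,1.5,-4],[65,1.5,-4],[78,1.5,-4],[83,1.5,-4]], "yaw": [0,0,0,0,0], "hand": [0,0,0,0,0]}}

```text
clock: 26.92
ee_pos: [0.4354, -0.2667, 0.0218]
ee_rot: [-0.23, 1.557, 0.23]
wrist_force: [-0.4, -0.3, 0.9]
finger_gap: 0.0876
```

Emit:
{"method": "move_arm", "body": {"translation": [[0,0,0],[0,0,0],[0,0,0],[0,0,0],[0,0,0]], "yaw": [0,0,0,0,0], "hand": [1,1,1,1,1], "squeeze": 30}}

```text
clock: 27.33
ee_pos: [0.4344, -0.2675, 0.0222]
ee_rot: [-0.229, 1.557, 0.228]
wrist_force: [1.4, 0.7, 0.9]
finger_gap: 0.0577
```

Emit:
{"method": "move_arm", "body": {"translation": [[0,0,0],[0,0,0]], "yaw": [0,0], "hand": [1,1]}}

```text
clock: 27.5
ee_pos: [0.4344, -0.2675, 0.0222]
ee_rot: [-0.228, 1.557, 0.228]
wrist_force: [-0.7, 1.8, 7.0]
finger_gap: 0.0581
```

```bash
python3 -c "
from h import *
plan(.4352,-.267,.022,16.6);snap('wrist','w20');print(robot.state()['finger_gap'])"
```

```text
now [ 0.4344 -0.2675  0.0222] jaw az 16.7 down [ 0.002 -0.    -1.   ] q7 1.29
shift [0.2 0.3 0.9]
yaw 0.1 alt -179.9
0.05734193313708031
```

View pics/w20.png

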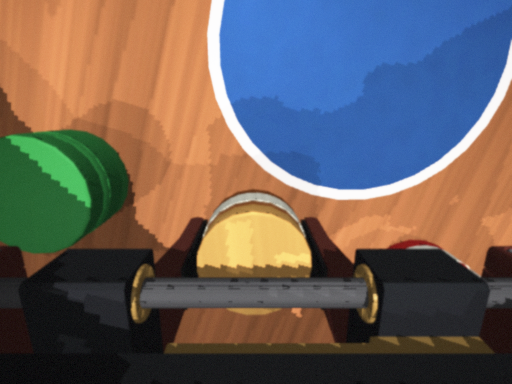

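```bash
python3 -c "
from h import *
W=wcam('w20');M,p=tool()
for r in (254,257,260): print(M.T@(onz(W,254,r,.044)-p))
print(proj(W,p+M@np.array([-.022,0,0])), proj(W,p+M@np.array([-.022,.029,0])),proj(W,p+M@np.array([-.022,0,.029])))
print(np.round(M.T@(np.array([.4767,.1822,.09])-p)*1000))"
```

```text
[-2.18262186e-02  6.26834102e-03  2.52303271e-05]
[-2.18254700e-02  4.67049040e-03  2.53782958e-05]
[-2.18247167e-02  3.06282221e-03  2.55271737e-05]
(np.float64(253.94668468597817), np.float64(265.8522814396118)) (np.float64(253.9494499161577), np.float64(209.35529948749405)) (np.float64(313.58224320432424), np.float64(265.8916045358907))
[-68. 419. 170.]
```

Emit:
{"method": "move_arm", "body": {"translation": [[-20,0,0],[-50,0,0],[-85,10,4],[-100,40,16],[-100,75,30]], "yaw": [0,0,0,0,0], "hand": [1,1,1,1,1]}}

```text
clock: 27.97
ee_pos: [0.4425, -0.1891, 0.1246]
ee_rot: [-0.226, 1.553, 0.222]
wrist_force: [2.2, 0.2, -2.2]
finger_gap: 0.058
```

Emit:
{"method": "move_arm", "body": {"translation": [[0,36,14],[0,72,28],[0,108,42],[0,144,56],[0,180,70]], "yaw": [0,0,0,0,0], "hand": [1,1,1,1,1]}}

```text
clock: 28.38
ee_pos: [0.4558, 0.0074, 0.1215]
ee_rot: [-0.228, 1.559, 0.228]
wrist_force: [0.7, -0.6, -0.7]
finger_gap: 0.0581
```

Emit:
{"method": "move_arm", "body": {"translation": [[0,34,14],[0,68,28],[0,100,40],[0,130,52],[0,150,62]], "yaw": [0,0,0,0,0], "hand": [1,1,1,1,1]}}

```text
clock: 28.8
ee_pos: [0.472, 0.1707, 0.1212]
ee_rot: [-0.23, 1.559, 0.231]
wrist_force: [0.3, -0.1, -1.8]
finger_gap: 0.0577
```

Emit:
{"method": "move_arm", "body": {"translation": [[0,0,0],[0,0,0],[0,0,0]], "yaw": [0,0,0], "hand": [1,1,1]}}

```text
clock: 29.05
ee_pos: [0.4723, 0.166, 0.1212]
ee_rot: [-0.228, 1.559, 0.227]
wrist_force: [0.3, -0.8, -2.8]
finger_gap: 0.0575
```

```bash
python3 -c "
from h import *
plan(.4767,.1822,.0625,16.6);snap('wrist','w21');print(robot.state()['finger_gap'])"
```

```text
now [0.4723 0.166  0.1212] jaw az 16.6 down [-0.001 -0.001 -1.   ] q7 0.25
shift [58.7 14.3  8.9]
yaw 0.0 alt -180.0
0.057665211815439966
```

View pics/w21.png

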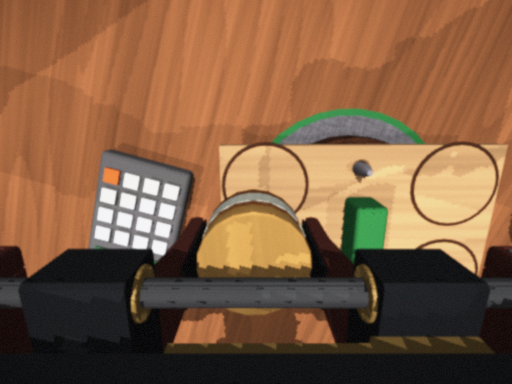

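Emit:
{"method": "move_arm", "body": {"translation": [[0,8,6],[10,12,9],[25,12,9],[40,12,9],[48,12,9]], "yaw": [0,0,0,0,0], "hand": [1,1,1,1,1]}}

```text
clock: 29.52
ee_pos: [0.4773, 0.1811, 0.0714]
ee_rot: [-0.229, 1.56, 0.228]
wrist_force: [-0.1, -1.1, -1.9]
finger_gap: 0.0576
```

Emit:
{"method": "move_arm", "body": {"translation": [[4,0,0],[7,0,0],[9.5,0,0],[10.5,0,0],[10.5,0,0]], "yaw": [0,0,0,0,0], "hand": [1,1,1,1,1]}}

```text
clock: 29.93
ee_pos: [0.4782, 0.1812, 0.063]
ee_rot: [-0.228, 1.558, 0.228]
wrist_force: [0.2, -0.0, -1.0]
finger_gap: 0.0576
```

```bash
python3 -c "
from h import *
plan(.4767,.1822,.0622,16.6);s=robot.state();print(s['finger_gap'],s['wrist_force'])"
```

```text
now [0.4782 0.1812 0.063 ] jaw az 16.6 down [ 0.  0. -1.] q7 0.32
shift [ 0.8  1.4 -1.1]
yaw 0.0 alt -180.0
0.05755629420609201 [ 0.22749409 -0.01862798 -1.0411728 ]
```

Emit:
{"method": "move_arm", "body": {"translation": [[0.8,0,-0.5],[0.8,0,-0.5],[0.8,0,-0.5],[0.8,0,-0.5]], "yaw": [0,0,0,0], "hand": [1,1,0.2,0.2]}}

```text
clock: 30.27
ee_pos: [0.4777, 0.1811, 0.0624]
ee_rot: [-0.228, 1.558, 0.228]
wrist_force: [-0.0, -0.6, 0.2]
finger_gap: 0.0673
```

Emit:
{"method": "move_arm", "body": {"translation": [[0,0,0],[-25,0,0],[-60,0,0],[-100,0,0],[-120,0,0]], "yaw": [0,0,0,0,0], "hand": [0.2,0.2,0.2,0,0]}}

```text
clock: 30.68
ee_pos: [0.479, 0.1808, 0.1856]
ee_rot: [-0.226, 1.555, 0.228]
wrist_force: [0.5, -0.1, 1.0]
finger_gap: 0.0801
```

```bash
python3 -c "
from h import *
robot.snapshot('side')
s=snap('scene','s7');crop(s,'s7a',150,110,400,270,3)
snap('wrist','w22');plan(.4955,-.387,.09,16.6)"
```

```text
now [0.4783 0.1817 0.1835] jaw az 16.7 down [ 0.003  0.003 -1.   ] q7 0.15
shift [  91.9 -549.9 -147.1]
yaw 0.1 alt -179.9
```

View pics/s7a.png

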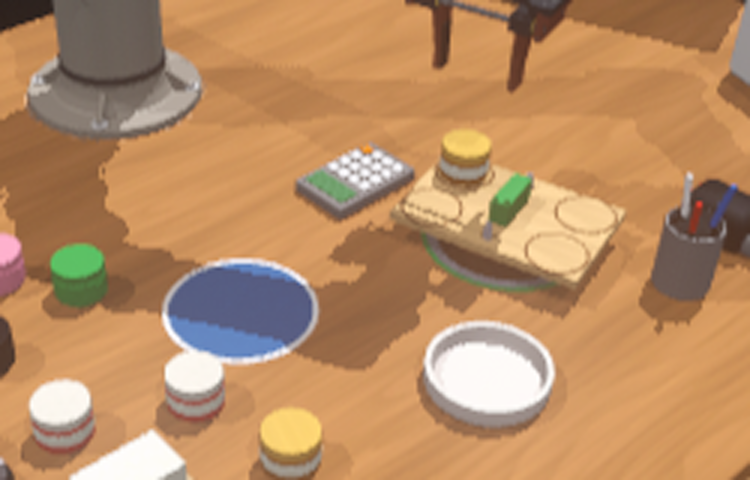

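View pics/w22.png

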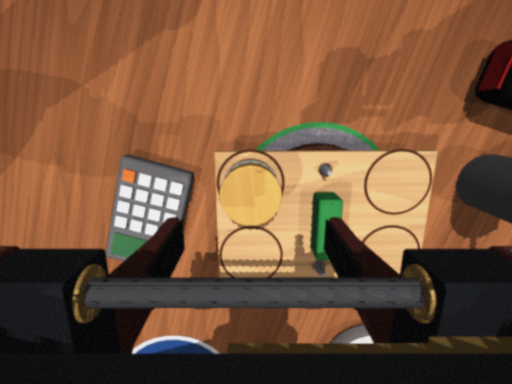

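```bash
python3 -c "
from h import *
S=cam('scene');D=cam('side')
print('box corners',[onz(S,*q,.045).round(3)[:2] for q in [(172,275),(215,272),(189,291)]], 'boxtop',tri([(S,201,255),(D,200+728/5,170+237/5)]))
print('tape',[onz(S,*q,.015).round(3)[:2] for q in [(124,257),(140,276),(154,268)]])
for q in [(-.0575),(.0575)]: print(np.array([.4955,-.387])+q*np.array([.958,.286]))"
```

```text
box corners [array([ 0.599, -0.448]), array([ 0.664, -0.357]), array([ 0.671, -0.443])] boxtop (array([ 0.635138  , -0.37924879,  0.09721007]), [0.004059864474606446, 0.004059864474606395])
tape [array([ 0.433, -0.504]), array([ 0.523, -0.503]), array([ 0.523, -0.461])]
[ 0.440415 -0.403445]
[ 0.550585 -0.370555]
```

Emit:
{"method": "move_arm", "body": {"translation": [[0,-195,-52],[0,-195,-52],[0,-195,-52],[0,-195,-52],[0,-195,-52]], "yaw": [0,0,0,0,0], "hand": [0,0,0,0,0]}}

```text
clock: 31.25
ee_pos: [0.4821, -0.0234, 0.1808]
ee_rot: [-0.228, 1.561, 0.227]
wrist_force: [1.5, -0.4, 0.3]
finger_gap: 0.0877
```

Emit:
{"method": "move_arm", "body": {"translation": [[0,-195,-52],[0,-195,-52],[0,-195,-52],[0,-195,-52],[0,-195,-52]], "yaw": [0,0,0,0,0], "hand": [0,0,0,0,0]}}

```text
clock: 31.67
ee_pos: [0.4882, -0.225, 0.1805]
ee_rot: [-0.227, 1.561, 0.227]
wrist_force: [1.2, 0.2, -0.0]
finger_gap: 0.0876
```

Emit:
{"method": "move_arm", "body": {"translation": [[40,-150,-40],[60,-150,-40],[60,-150,-40],[60,-150,-40],[60,-150,-40]], "yaw": [0,0,0,0,0], "hand": [0,0,0,0,0]}}

```text
clock: 32.08
ee_pos: [0.489, -0.385, 0.1176]
ee_rot: [-0.222, 1.566, 0.22]
wrist_force: [-0.6, -1.0, 1.1]
finger_gap: 0.0876
```

```bash
python3 -c "
from h import *
robot.snapshot('side');robot.snapshot('side');
plan(.4955,-.387,.022,16.6);snap('wrist','w23')"
```

```text
now [ 0.4917 -0.3791  0.1193] jaw az 16.4 down [-0.004  0.001 -1.   ] q7 1.3
shift [97.3 -8.9  1.7]
yaw -0.2 alt 179.8
```

View pics/w23.png

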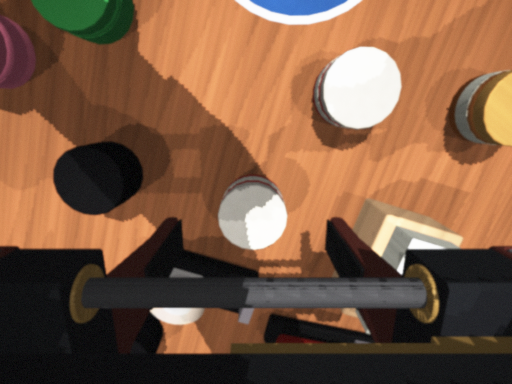

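```bash
python3 -c "
from h import *
W=wcam('w23')
print('D',onz(W,253,213,.044),'B',onz(W,362,87,.044)); print('box corner', onz(W,375,200,.06),onz(W,462,238,.06))
S=cam('scene');D=cam('side')
plan(.4945,-.3835,.03,16.6)"
```

```text
D [ 0.49269321 -0.38648313  0.044     ] B [ 0.54167169 -0.27026692  0.044     ]
box corner [ 0.57620584 -0.34502568  0.06      ] [ 0.65297802 -0.35452655  0.06      ]
now [ 0.493  -0.3774  0.1201] jaw az 16.6 down [-0.003  0.002 -1.   ] q7 1.3
shift [90.1 -6.5 -0.1]
yaw -0.0 alt 180.0
```

Emit:
{"method": "move_arm", "body": {"translation": [[20,-10,-1],[45,-10,-1],[65,-10,-1],[82,-10,-1],[89,-10,-1]], "yaw": [0,0,0,0,0], "hand": [0,0,0,0,0]}}

```text
clock: 32.65
ee_pos: [0.4961, -0.384, 0.0306]
ee_rot: [-0.228, 1.56, 0.233]
wrist_force: [-0.4, 0.7, 0.1]
finger_gap: 0.0882
```

Emit:
{"method": "move_arm", "body": {"translation": [[0,0,0],[0,0,0],[0,0,0],[0,0,0],[0,0,0]], "yaw": [0,0,0,0,0], "hand": [1,1,1,1,1], "squeeze": 30}}

```text
clock: 33.07
ee_pos: [0.4963, -0.388, 0.0341]
ee_rot: [-0.229, 1.558, 0.227]
wrist_force: [-1.1, 0.7, 1.2]
finger_gap: 0.0579
```

Emit:
{"method": "move_arm", "body": {"translation": [[0,0,0],[0,0,0]], "yaw": [0,0], "hand": [1,1]}}

```text
clock: 33.23
ee_pos: [0.4963, -0.388, 0.0341]
ee_rot: [-0.228, 1.558, 0.227]
wrist_force: [-1.9, 0.6, 7.3]
finger_gap: 0.0572
```

```bash
python3 -c "
from h import *
plan(.5006,.1017,.13,16.6);snap('wrist','w24');print(robot.state()['finger_gap'],robot.state()['wrist_force'])"
```

```text
now [ 0.4963 -0.388   0.0341] jaw az 16.6 down [ 0.001 -0.    -1.   ] q7 1.38
shift [-96.2 467.9 144.4]
yaw 0.0 alt -180.0
0.05719077922128231 [-2.06810194  0.53968583  6.30699172]
```

View pics/w24.png

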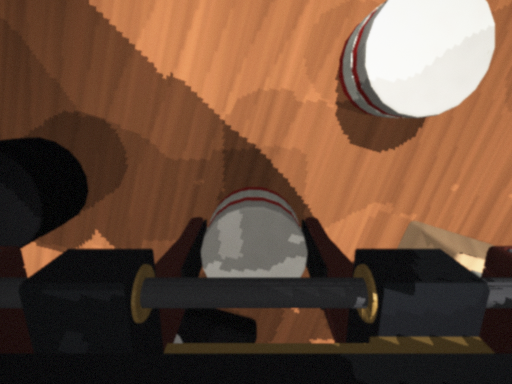

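```bash
python3 -c "
from h import *
W=wcam('w24');M,p=tool()
for y in (.026,.029,.032,.035): print(y,proj(W,p+M@np.array([-.010,y,0])),proj(W,p+M@np.array([-.010,y-.029,.029])))
"
```

```text
0.026 (np.float64(254.05368359031897), np.float64(207.2982273593557)) (np.float64(308.817220390966), np.float64(259.3310596847124))
0.029 (np.float64(254.05467765435338), np.float64(201.6025735303358)) (np.float64(309.1053461021186), np.float64(254.19530397692404))
0.032 (np.float64(254.05568275846153), np.float64(195.84366377795212)) (np.float64(309.396509624594), np.float64(249.0054001794727))
0.035 (np.float64(254.05669908758696), np.float64(190.02043843759492)) (np.float64(309.69075925608195), np.float64(243.7604874003103))
```

Emit:
{"method": "move_arm", "body": {"translation": [[-20,0,0],[-50,0,0],[-85,10,3],[-100,40,12],[-100,75,23]], "yaw": [0,0,0,0,0], "hand": [1,1,1,1,1]}}

```text
clock: 33.7
ee_pos: [0.4978, -0.3124, 0.1372]
ee_rot: [-0.228, 1.553, 0.22]
wrist_force: [1.6, 0.6, -2.0]
finger_gap: 0.0575
```

Emit:
{"method": "move_arm", "body": {"translation": [[0,36,11],[0,72,22],[0,108,33],[0,144,44],[0,180,55]], "yaw": [0,0,0,0,0], "hand": [1,1,1,1,1]}}

```text
clock: 34.12
ee_pos: [0.4975, -0.1189, 0.1331]
ee_rot: [-0.228, 1.558, 0.228]
wrist_force: [1.2, -0.4, -1.3]
finger_gap: 0.0577
```

Emit:
{"method": "move_arm", "body": {"translation": [[0,36,11],[0,72,22],[0,108,33],[0,144,44],[0,180,55]], "yaw": [0,0,0,0,0], "hand": [1,1,1,1,1]}}

```text
clock: 34.53
ee_pos: [0.4985, 0.0694, 0.1332]
ee_rot: [-0.227, 1.558, 0.229]
wrist_force: [1.2, 0.2, -2.1]
finger_gap: 0.0577
```

Emit:
{"method": "move_arm", "body": {"translation": [[0,15,5],[0,22,7],[0,22,7],[0,22,7],[0,22,7]], "yaw": [0,0,0,0,0], "hand": [1,1,1,1,1]}}

```text
clock: 34.95
ee_pos: [0.4993, 0.0883, 0.1332]
ee_rot: [-0.226, 1.559, 0.225]
wrist_force: [-0.4, -0.3, -1.6]
finger_gap: 0.0574
```

```bash
python3 -c "
from h import *
plan(.5006,.1017,.0741,16.6);snap('wrist','w25');print(robot.state()['finger_gap'])"
```

```text
now [0.4993 0.0883 0.1332] jaw az 16.5 down [ 0. -0. -1.] q7 0.45
shift [59.1 12.5  5.1]
yaw -0.1 alt 179.9
0.05768114631400426
```

View pics/w25.png

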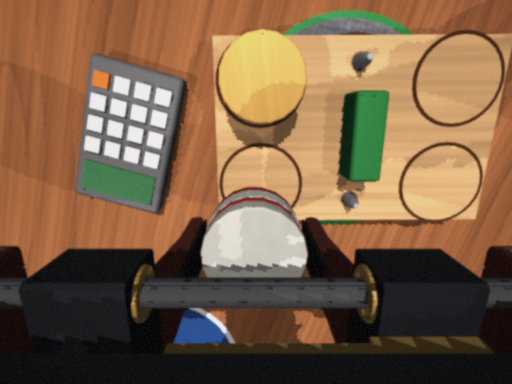

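Emit:
{"method": "move_arm", "body": {"translation": [[0,8,4],[10,11.5,5],[25,11.5,5],[40,11.5,5],[48,11.5,5]], "yaw": [0,0,0,0,0], "hand": [1,1,1,1,1]}}

```text
clock: 35.42
ee_pos: [0.4999, 0.103, 0.0831]
ee_rot: [-0.229, 1.561, 0.228]
wrist_force: [-0.4, -0.6, -1.1]
finger_gap: 0.0574
```

Emit:
{"method": "move_arm", "body": {"translation": [[4,0,0],[7,0,0],[9.5,0,0],[10.8,0,0],[10.8,0,0]], "yaw": [0,0,0,0,0], "hand": [1,1,1,1,1]}}

```text
clock: 35.83
ee_pos: [0.501, 0.1029, 0.0744]
ee_rot: [-0.228, 1.558, 0.228]
wrist_force: [0.1, -0.6, -1.0]
finger_gap: 0.0576
```

```bash
python3 -c "
from h import *
plan(.5006,.1017,.0741,16.6);s=robot.state();print(s['finger_gap'],s['wrist_force'])"
```

```text
now [0.501  0.1029 0.0744] jaw az 16.7 down [ 0.  0. -1.] q7 0.51
shift [ 0.3 -1.1 -0.7]
yaw 0.1 alt -179.9
0.05761583587403924 [ 0.13500743 -0.59905231 -1.02460211]
```

Emit:
{"method": "move_arm", "body": {"translation": [[0.6,-1.5,-0.5],[0.6,-1.5,-0.5],[0.6,-1.5,-0.5],[0.6,-1.5,-0.5]], "yaw": [0,0,0,0], "hand": [1,1,0.2,0.2]}}

```text
clock: 36.17
ee_pos: [0.501, 0.1013, 0.0739]
ee_rot: [-0.228, 1.558, 0.228]
wrist_force: [0.5, -0.3, -0.2]
finger_gap: 0.0671
```

Emit:
{"method": "move_arm", "body": {"translation": [[0,0,0],[-25,0,0],[-60,0,0],[-90,0,0],[-110,0,0]], "yaw": [0,0,0,0,0], "hand": [0.2,0.2,0.2,0,0]}}

```text
clock: 36.58
ee_pos: [0.5016, 0.1009, 0.1861]
ee_rot: [-0.227, 1.557, 0.228]
wrist_force: [1.0, 0.4, 0.3]
finger_gap: 0.0802
```

```bash
python3 -c "
from h import *
plan(.542,-.270,.11,16.6)"
```

```text
now [0.5016 0.1009 0.1861] jaw az 16.6 down [ 0.002  0.001 -1.   ] q7 0.36
shift [  75.9 -367.   -67.4]
yaw -0.0 alt 180.0
```

Emit:
{"method": "move_arm", "body": {"translation": [[0,-200,-36],[0,-200,-36],[0,-200,-36],[0,-200,-36],[0,-200,-36]], "yaw": [0,0,0,0,0], "hand": [0,0,0,0,0]}}

```text
clock: 37.0
ee_pos: [0.5234, -0.1032, 0.184]
ee_rot: [-0.228, 1.558, 0.227]
wrist_force: [1.0, 0.6, -0.6]
finger_gap: 0.0882
```

Emit:
{"method": "move_arm", "body": {"translation": [[30,-165,-31],[60,-165,-31],[65,-165,-31],[65,-165,-31],[65,-165,-31]], "yaw": [0,0,0,0,0], "hand": [0,0,0,0,0]}}

```text
clock: 37.42
ee_pos: [0.5391, -0.2735, 0.1169]
ee_rot: [-0.226, 1.562, 0.222]
wrist_force: [-0.4, -0.7, 0.4]
finger_gap: 0.0881
```

```bash
python3 -c "
from h import *
robot.snapshot('side');robot.snapshot('side');robot.snapshot('side')
plan(.542,-.270,.03,16.6);snap('wrist','w26')"
```

```text
now [ 0.5402 -0.2689  0.1181] jaw az 16.5 down [-0.001 -0.    -1.   ] q7 1.13
shift [88.1 -1.6  1.5]
yaw -0.1 alt 179.9
```

View pics/w26.png

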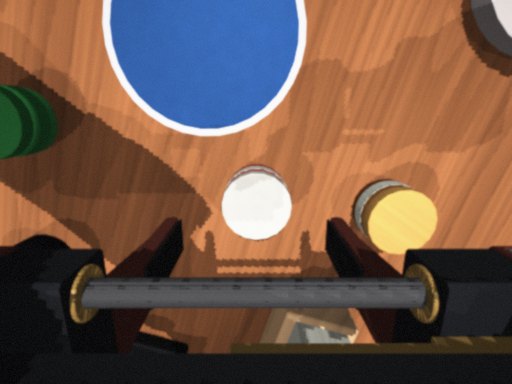

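```bash
python3 -c "
from h import *
W=wcam('w26')
b=onz(W,257,204,.044);print('B',b,'C',onz(W,400,221,.044))
M,p=tool();print(M.T@(b-p)*1000,p)"
```

```text
B [ 0.54223755 -0.26768776  0.044     ] C [ 0.65920917 -0.24828482  0.044     ]
[74.49778179 -0.83629099  1.09705345] [ 0.54098941 -0.26724523  0.11849878]
```

Emit:
{"method": "move_arm", "body": {"translation": [[20,-2.5,1.5],[45,-2.5,1.5],[65,-2.5,1.5],[80,-2.5,1.5],[86,-2.5,1.5]], "yaw": [0,0,0,0,0], "hand": [0,0,0,0,0]}}

```text
clock: 38.03
ee_pos: [0.5432, -0.267, 0.0312]
ee_rot: [-0.229, 1.56, 0.232]
wrist_force: [-0.4, -0.1, 0.4]
finger_gap: 0.0882
```

Emit:
{"method": "move_arm", "body": {"translation": [[0,0,0],[0,0,0],[0,0,0],[0,0,0],[0,0,0]], "yaw": [0,0,0,0,0], "hand": [1,1,1,1,1], "squeeze": 30}}

```text
clock: 38.45
ee_pos: [0.5437, -0.2699, 0.0336]
ee_rot: [-0.229, 1.558, 0.228]
wrist_force: [-1.8, 0.5, 1.7]
finger_gap: 0.0577
```

Emit:
{"method": "move_arm", "body": {"translation": [[0,0,0],[0,0,0]], "yaw": [0,0], "hand": [1,1]}}

```text
clock: 38.62
ee_pos: [0.5437, -0.2699, 0.0335]
ee_rot: [-0.228, 1.558, 0.228]
wrist_force: [-0.7, 1.5, 5.6]
finger_gap: 0.0577
```

```bash
python3 -c "
from h import *
plan(.6261,.2267,.15,16.6);snap('wrist','w27');s=robot.state();print(s['finger_gap'],s['wrist_force'])
W=wcam('w27');M,p=tool()
for y in (.026,.029,.032,.035): print(y,proj(W,np.r_[(p+M@np.array([0,y,0]))[:2],.044]))"
```

```text
now [ 0.5437 -0.2699  0.0335] jaw az 16.6 down [ 0.001 -0.    -1.   ] q7 1.21
shift [-116.4  452.1  221.3]
yaw 0.0 alt -180.0
0.05786721194613418 [-0.47725281  1.43936865  6.38746499]
0.026 (np.float64(254.05816683261224), np.float64(207.52259761061984))
0.029 (np.float64(254.05856918452034), np.float64(201.81158237786263))
0.032 (np.float64(254.0589760257341), np.float64(196.03684558055323))
0.035 (np.float64(254.05938743181005), np.float64(190.19731476032894))
```

View pics/w27.png

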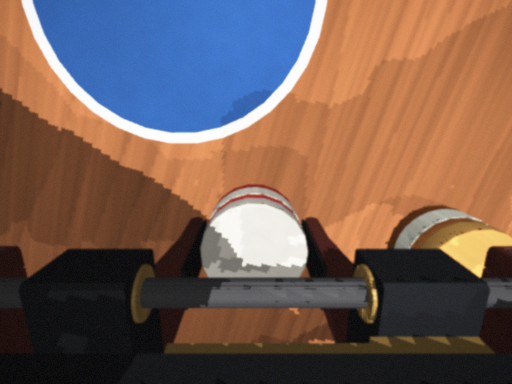

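Emit:
{"method": "move_arm", "body": {"translation": [[-20,0,0],[-50,0,0],[-90,10,5],[-105,40,20],[-105,75,37]], "yaw": [0,0,0,0,0], "hand": [1,1,1,1,1]}}

```text
clock: 39.08
ee_pos: [0.5588, -0.1904, 0.1421]
ee_rot: [-0.226, 1.552, 0.22]
wrist_force: [0.6, 0.5, -1.7]
finger_gap: 0.0576
```

Emit:
{"method": "move_arm", "body": {"translation": [[0,33,16],[0,66,32],[0,99,48],[0,132,64],[0,165,81]], "yaw": [-6,-12,-18,-24,-30], "hand": [1,1,1,1,1]}}

```text
clock: 39.5
ee_pos: [0.5872, -0.004, 0.1376]
ee_rot: [-0.64, 1.475, 0.64]
wrist_force: [0.9, -0.5, -1.8]
finger_gap: 0.0572
```

```bash
python3 -c "
from h import *
plan(.6261,.2267,.138,106.6);s=robot.state();print(s['finger_gap'],s['wrist_force'])"
```

```text
now [ 0.5872 -0.004   0.1376] jaw az 46.9 down [-0.  0. -1.] q7 1.1
shift [ -0.3 129.1 195.1]
yaw -59.7 alt 120.3
0.05719410342168673 [ 0.87748015 -0.50922599 -1.75064769]
```

Emit:
{"method": "move_arm", "body": {"translation": [[0,20,30],[0,40,60],[0,60,90],[0,80,120],[0,95,143]], "yaw": [-7,-14,-21,-28,-35], "hand": [1,1,1,1,1]}}

```text
clock: 39.92
ee_pos: [0.6163, 0.1673, 0.1374]
ee_rot: [-1.106, 1.27, 1.108]
wrist_force: [0.1, 0.1, -2.8]
finger_gap: 0.0575
```

Emit:
{"method": "move_arm", "body": {"translation": [[0,0,0],[0,0,0],[0,0,0],[0,0,0],[0,0,0]], "yaw": [-7,-14,-21,-24.7,-24.7], "hand": [1,1,1,1,1]}}

```text
clock: 40.33
ee_pos: [0.6164, 0.163, 0.1374]
ee_rot: [-1.417, 1.06, 1.418]
wrist_force: [-0.9, -0.3, -1.6]
finger_gap: 0.0577
```

```bash
python3 -c "
from h import *
plan(.6261,.2267,.138,106.6);s=robot.state();print(s['finger_gap'],s['wrist_force']);snap('wrist','w28')"
```

```text
now [0.6164 0.163  0.1374] jaw az 106.5 down [-0.001  0.    -1.   ] q7 1.71
shift [ -0.6 -27.3  58.3]
yaw -0.1 alt 179.9
0.057706742198730156 [-0.93816353 -0.32487552 -1.59351247]
```

View pics/w28.png

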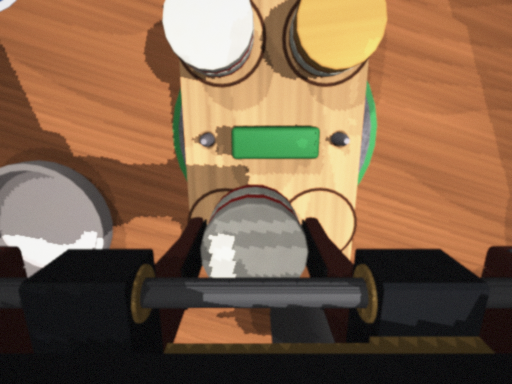

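Emit:
{"method": "move_arm", "body": {"translation": [[0,-12,25],[0,-28,50],[0,-28,58],[10,-28,58],[25,-28,58]], "yaw": [0,0,0,0,0], "hand": [1,1,1,1,1]}}

```text
clock: 40.8
ee_pos: [0.6278, 0.2273, 0.113]
ee_rot: [-1.417, 1.059, 1.414]
wrist_force: [0.8, -1.6, -1.6]
finger_gap: 0.0573
```

Emit:
{"method": "move_arm", "body": {"translation": [[10,0,0],[18,0,0],[26,0,0],[29,0,0],[29,0,0]], "yaw": [0,0,0,0,0], "hand": [1,1,1,1,1]}}

```text
clock: 41.22
ee_pos: [0.6268, 0.2262, 0.0827]
ee_rot: [-1.415, 1.062, 1.417]
wrist_force: [-0.9, 0.7, -1.5]
finger_gap: 0.0575
```

```bash
python3 -c "
from h import *
plan(.6261,.2267,.0735,106.6);s=robot.state();print(s['finger_gap'],s['wrist_force']);snap('wrist','w29')"
```

```text
now [0.6268 0.2262 0.0827] jaw az 106.3 down [-0.001 -0.001 -1.   ] q7 1.65
shift [9.2 0.5 0.6]
yaw -0.3 alt 179.7
0.05754540140345433 [-0.93980725  0.69428639 -1.50585114]
```

View pics/w29.png

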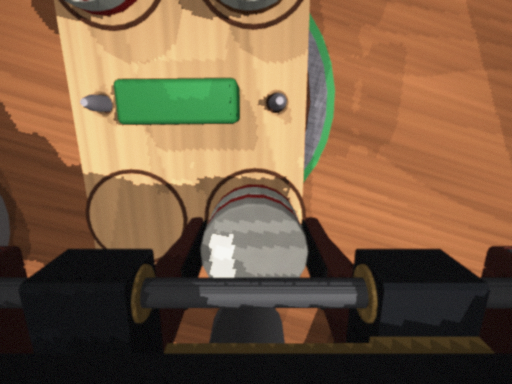

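Emit:
{"method": "move_arm", "body": {"translation": [[5,-0.5,0.5],[8,-0.5,0.5],[9.4,-0.5,0.5],[9.6,-0.5,0.5],[9.6,-0.5,0.5]], "yaw": [0,0,0,0,0], "hand": [1,1,1,1,1]}}

```text
clock: 41.68
ee_pos: [0.6275, 0.2276, 0.074]
ee_rot: [-1.416, 1.06, 1.416]
wrist_force: [0.1, -0.2, -0.9]
finger_gap: 0.0578
```

```bash
python3 -c "
from h import *
plan(.6261,.2267,.0735,106.6);s=robot.state();print(s['finger_gap'],s['wrist_force'])"
```

```text
now [0.6275 0.2276 0.074 ] jaw az 106.4 down [-0.  0. -1.] q7 1.65
shift [ 0.5  1.6 -0.5]
yaw -0.2 alt 179.8
0.05779737019992803 [ 0.08087225 -0.22512938 -0.87824484]
```

Emit:
{"method": "move_arm", "body": {"translation": [[0.7,0.5,0],[0.7,0.5,0],[0.7,0.5,0],[0.7,0.5,0],[0.7,0.5,0]], "yaw": [0,0,0,0,0], "hand": [1,1,0.2,0.2,0.2]}}

```text
clock: 42.1
ee_pos: [0.6272, 0.2275, 0.0736]
ee_rot: [-1.416, 1.06, 1.416]
wrist_force: [-0.1, 0.3, 0.2]
finger_gap: 0.0699
```

Emit:
{"method": "move_arm", "body": {"translation": [[-25,0,0],[-60,0,0],[-95,0,0],[-110,0,0],[-110,0,0]], "yaw": [0,0,0,0,0], "hand": [0.2,0.2,0.2,0,0]}}

```text
clock: 42.52
ee_pos: [0.6297, 0.228, 0.1883]
ee_rot: [-1.418, 1.053, 1.411]
wrist_force: [1.1, 1.3, 0.5]
finger_gap: 0.0805
```

```bash
python3 -c "
from h import *
snap('wrist','w30');s=snap('scene','s8');crop(s,'s8a',150,110,400,270,3)
plan(.659,-.2505,.16,16.6)"
```

```text
now [0.6271 0.2276 0.1837] jaw az 106.4 down [ 0.001  0.001 -1.   ] q7 1.61
shift [  23.4  104.1 -467.7]
yaw 89.8 alt -90.2
```

View pics/s8a.png

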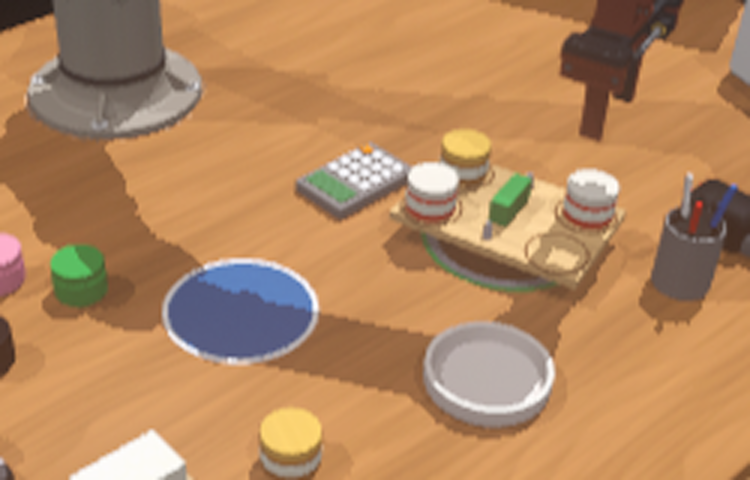

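Emit:
{"method": "move_arm", "body": {"translation": [[0,8,-38],[0,16,-76],[0,24,-114],[0,32,-152],[0,40,-190]], "yaw": [7,14,21,28,35], "hand": [0,0,0,0,0]}}

```text
clock: 43.03
ee_pos: [0.6408, 0.0322, 0.1814]
ee_rot: [-0.961, 1.351, 0.963]
wrist_force: [0.1, -1.0, -0.0]
finger_gap: 0.0882
```

```bash
python3 -c "
from h import *
plan(.659,-.2505,.16,-20)"
```

```text
now [0.6408 0.0322 0.1814] jaw az 71.0 down [-0.003 -0.001 -1.   ] q7 1.38
shift [  21.5 -109.1 -261.4]
yaw -89.0 alt 91.0
```

Emit:
{"method": "move_arm", "body": {"translation": [[0,-15,-36],[0,-30,-72],[0,-45,-108],[0,-60,-144],[0,-75,-180]], "yaw": [7,14,21,28,35], "hand": [0,0,0,0,0]}}

```text
clock: 43.45
ee_pos: [0.6545, -0.1621, 0.1813]
ee_rot: [-0.491, 1.517, 0.493]
wrist_force: [-0.1, -0.5, 0.1]
finger_gap: 0.0879
```

Emit:
{"method": "move_arm", "body": {"translation": [[0,0,0],[0,0,0],[0,0,0],[0,0,0],[0,0,0]], "yaw": [7,14,21,28,35], "hand": [0,0,0,0,0]}}

```text
clock: 43.87
ee_pos: [0.6546, -0.1605, 0.1811]
ee_rot: [-0.013, 1.574, 0.014]
wrist_force: [0.6, -0.9, -0.2]
finger_gap: 0.0878
```

```bash
python3 -c "
from h import *
plan(.659,-.2505,.12,-20)"
```

```text
now [ 0.6546 -0.1605  0.1811] jaw az 1.0 down [-0.003  0.    -1.   ] q7 0.64
shift [ 61.1 -90.1   3.1]
yaw 21.0 alt -159.0
```

Emit:
{"method": "move_arm", "body": {"translation": [[15,-36,1],[30,-70,2],[50,-90,3],[61,-90,3],[61,-90,3]], "yaw": [7,14,21,21,21], "hand": [0,0,0,0,0]}}

```text
clock: 44.28
ee_pos: [0.6578, -0.2508, 0.1174]
ee_rot: [0.27, 1.561, -0.271]
wrist_force: [1.2, 0.7, -1.5]
finger_gap: 0.088
```

```bash
python3 -c "
from h import *
robot.snapshot('side');robot.snapshot('side')
plan(.659,-.2505,.033,-20);snap('wrist','w31')"
```

```text
now [ 0.6603 -0.2492  0.1208] jaw az -19.5 down [-0.003  0.001 -1.   ] q7 0.48
shift [87.8 -1.7 -0.6]
yaw 0.5 alt -179.5
```

View pics/w31.png

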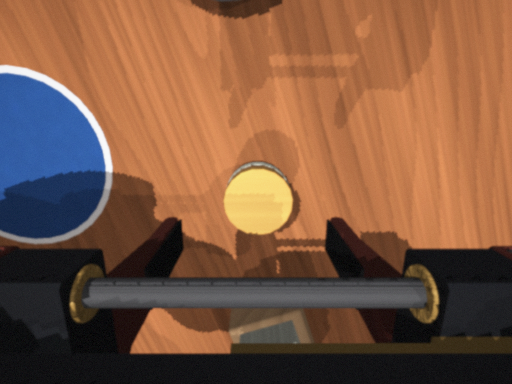

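```bash
python3 -c "
from h import *
W=wcam('w31')
b=onz(W,258.5,201,.044);print('C',b)
M,p=tool();print(M.T@(b-p)*1000,p)"
```

```text
C [ 0.66428123 -0.24831744  0.044     ]
[77.9588157   1.6754177   2.82641522] [ 0.66110717 -0.24902937  0.12196019]
```

Emit:
{"method": "move_arm", "body": {"translation": [[20,0,2.5],[45,0,2.5],[65,0,2.5],[80,0,2.5],[87,0,2.5]], "yaw": [0,0,0,0,0], "hand": [0,0,0,0,0]}}

```text
clock: 44.85
ee_pos: [0.6631, -0.2495, 0.0339]
ee_rot: [0.268, 1.556, -0.266]
wrist_force: [-0.9, 0.0, -0.5]
finger_gap: 0.0877
```

Emit:
{"method": "move_arm", "body": {"translation": [[0,0,0],[0,0,0],[0,0,0],[0,0,0],[0,0,0]], "yaw": [0,0,0,0,0], "hand": [1,1,1,1,1], "squeeze": 30}}

```text
clock: 45.27
ee_pos: [0.6636, -0.2517, 0.0364]
ee_rot: [0.269, 1.553, -0.269]
wrist_force: [-1.6, 0.3, 1.2]
finger_gap: 0.0581
```

Emit:
{"method": "move_arm", "body": {"translation": [[0,0,0],[0,0,0]], "yaw": [0,0], "hand": [1,1]}}

```text
clock: 45.43
ee_pos: [0.6636, -0.2517, 0.0364]
ee_rot: [0.269, 1.553, -0.269]
wrist_force: [-0.3, 1.3, 6.4]
finger_gap: 0.0573
```

```bash
python3 -c "
from h import *
plan(.6501,.1462,.14,-20);snap('wrist','w32');s=robot.state();print(s['finger_gap'],s['wrist_force'])
W=wcam('w32');M,p=tool()
for y in (.026,.029,.032,.035): print(y,proj(W,np.r_[(p+M@np.array([0,y,0]))[:2],.044]))"
```

```text
now [ 0.6636 -0.2517  0.0364] jaw az -19.7 down [ 0.001 -0.    -1.   ] q7 0.53
shift [-103.7  370.2 -146.4]
yaw 0.3 alt -179.7
0.05733863342654828 [-1.16107952  1.36369327  5.6775326 ]
0.026 (np.float64(254.0978439332007), np.float64(205.4749781142989))
0.029 (np.float64(254.09792644979797), np.float64(199.8625704258876))
0.032 (np.float64(254.0980098701054), np.float64(194.1886964551754))
0.035 (np.float64(254.0980942090502), np.float64(188.45234088753924))
```

View pics/w32.png

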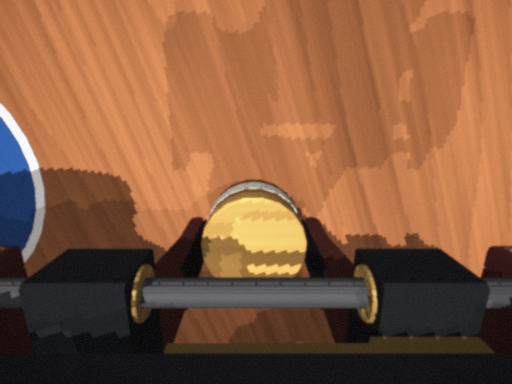

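Emit:
{"method": "move_arm", "body": {"translation": [[-20,0,0],[-50,0,0],[-90,10,-4],[-104,40,-16],[-104,75,-30]], "yaw": [0,0,0,0,0], "hand": [1,1,1,1,1]}}

```text
clock: 45.9
ee_pos: [0.6612, -0.1748, 0.1443]
ee_rot: [0.271, 1.546, -0.275]
wrist_force: [1.1, 0.3, -2.1]
finger_gap: 0.0576
```

Emit:
{"method": "move_arm", "body": {"translation": [[0,36,-14],[0,72,-28],[0,108,-42],[0,144,-56],[0,170,-67]], "yaw": [0,0,0,0,0], "hand": [1,1,1,1,1]}}

```text
clock: 46.32
ee_pos: [0.6538, 0.0166, 0.1387]
ee_rot: [0.268, 1.556, -0.265]
wrist_force: [1.4, 0.5, -1.2]
finger_gap: 0.0575
```

Emit:
{"method": "move_arm", "body": {"translation": [[0,30,-12],[0,60,-24],[0,85,-34],[0,100,-40],[0,100,-40]], "yaw": [0,0,0,0,0], "hand": [1,1,1,1,1]}}

```text
clock: 46.73
ee_pos: [0.6497, 0.125, 0.1384]
ee_rot: [0.265, 1.556, -0.263]
wrist_force: [-0.2, 0.9, -2.0]
finger_gap: 0.0574
```

Emit:
{"method": "move_arm", "body": {"translation": [[0,0,0],[0,0,0],[0,0,0]], "yaw": [0,0,0], "hand": [1,1,1]}}

```text
clock: 46.98
ee_pos: [0.6502, 0.1168, 0.1396]
ee_rot: [0.271, 1.553, -0.272]
wrist_force: [0.0, -1.5, -2.2]
finger_gap: 0.0576
```

```bash
python3 -c "
from h import *
plan(.6501,.1462,.0764,-20);snap('wrist','w33');s=robot.state();print(s['finger_gap'],s['wrist_force'])"
```

```text
now [0.6502 0.1168 0.1396] jaw az -19.8 down [ 0.    -0.001 -1.   ] q7 -0.03
shift [ 63.2  27.6 -10.1]
yaw 0.2 alt -179.8
0.05743124635681834 [ 0.23034455 -0.14750435 -1.31471248]
```

View pics/w33.png

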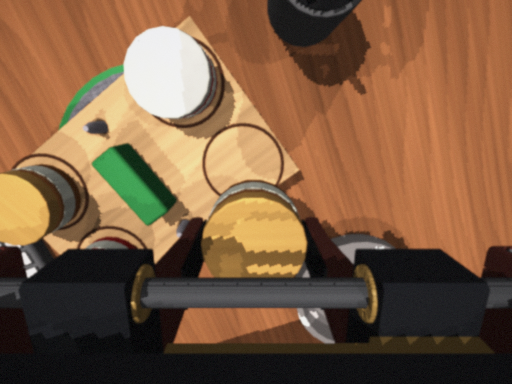

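Emit:
{"method": "move_arm", "body": {"translation": [[0,15,-5],[0,27,-10],[15,27,-10],[35,27,-10],[50,27,-10]], "yaw": [0,0,0,0,0], "hand": [1,1,1,1,1]}}

```text
clock: 47.45
ee_pos: [0.649, 0.1497, 0.087]
ee_rot: [0.267, 1.556, -0.268]
wrist_force: [0.3, 0.4, -2.1]
finger_gap: 0.0575
```

Emit:
{"method": "move_arm", "body": {"translation": [[4,0,0],[8,0,0],[11,0,0],[12.5,0,0],[12.5,0,0]], "yaw": [0,0,0,0,0], "hand": [1,1,1,1,1]}}

```text
clock: 47.87
ee_pos: [0.6501, 0.1482, 0.0771]
ee_rot: [0.269, 1.553, -0.269]
wrist_force: [-0.2, -0.6, -1.2]
finger_gap: 0.0575
```

```bash
python3 -c "
from h import *
plan(.6501,.1462,.0764,-20);s=robot.state();print(s['finger_gap'],s['wrist_force'])"
```

```text
now [0.6501 0.1482 0.0771] jaw az -19.7 down [ 0.001  0.    -1.   ] q7 -0.03
shift [ 0.7 -1.8  0.6]
yaw 0.3 alt -179.7
0.05754007248396547 [-0.22443518 -0.56132693 -1.17493051]
```

Emit:
{"method": "move_arm", "body": {"translation": [[0.2,-1.8,0],[1,-1.8,0],[1,-1.8,0],[1,-1.8,0],[1,-1.8,0]], "yaw": [0,0,0,0,0], "hand": [1,1,0.2,0.2,0.2]}}

```text
clock: 48.28
ee_pos: [0.6495, 0.1467, 0.0762]
ee_rot: [0.269, 1.553, -0.269]
wrist_force: [-0.2, -0.3, -0.2]
finger_gap: 0.0699
```

Emit:
{"method": "move_arm", "body": {"translation": [[-25,0,0],[-60,0,0],[-95,0,0],[-110,0,0],[-110,0,0]], "yaw": [0,0,0,0,0], "hand": [0.2,0.2,0.2,0.1,0.1]}}

```text
clock: 48.7
ee_pos: [0.6515, 0.1464, 0.1902]
ee_rot: [0.271, 1.548, -0.267]
wrist_force: [0.8, -1.1, 0.3]
finger_gap: 0.0781
```

```bash
python3 -c "
from h import *
robot.snapshot('side');snap('wrist','w34');plan(.686,-.064,.15,-20)"
```

```text
now [0.6491 0.147  0.1857] jaw az -19.6 down [ 0.     0.001 -1.   ] q7 -0.1
shift [  35.5 -186.3  105.7]
yaw 0.4 alt -179.6
```

View pics/w34.png

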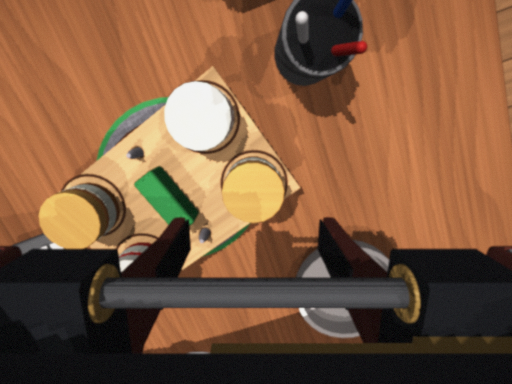

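Emit:
{"method": "move_arm", "body": {"translation": [[0,-36,20],[0,-72,40],[0,-108,60],[0,-140,80],[0,-165,95]], "yaw": [-7,-14,-21,-28,-35], "hand": [0.2,0.2,0.2,0.2,0.2]}}

```text
clock: 49.22
ee_pos: [0.682, -0.0441, 0.1839]
ee_rot: [-0.214, 1.563, 0.213]
wrist_force: [1.0, -0.5, 0.9]
finger_gap: 0.0703
```

Emit:
{"method": "move_arm", "body": {"translation": [[0,0,0],[0,0,0],[0,0,0],[0,0,0]], "yaw": [-5.6,-5.6,-5.6,-5.6], "hand": [0.2,0.2,0.2,0.2]}}

```text
clock: 49.55
ee_pos: [0.6827, -0.0386, 0.1843]
ee_rot: [-0.285, 1.554, 0.288]
wrist_force: [0.2, -0.4, 0.1]
finger_gap: 0.0704
```

```bash
python3 -c "
from h import *
snap('wrist','w35');plan(.686,-.064,.15,21)"
```

```text
now [ 0.6828 -0.0385  0.1846] jaw az 21.0 down [-0.002  0.001 -1.   ] q7 0.76
shift [ 34.6 -25.   -6.1]
yaw -0.0 alt 180.0
```

View pics/w35.png

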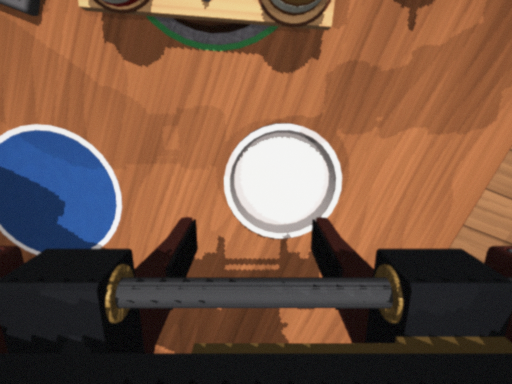

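```bash
python3 -c "
from h import *
W=wcam('w35');M,p=tool()
b=onz(W,283,181,.026);print('dish',b,M.T@(b-p)*1000)
print([onz(W,*q,.026).round(3) for q in((224,181),(342,181),(283,124),(283,238))])
pts=[(122,205),(116,175),(100,150),(70,131),(40,125),(110,235),(98,250)]
P=np.array([onz(W,u,v,.001)[:2] for u,v in pts])
A=np.c_[2*P,np.ones(len(P))];s=np.linalg.lstsq(A,(P**2).sum(1),rcond=None)[0];print('spot',s[:2],np.sqrt(s[2]+s[0]**2+s[1]**2))"
```

```text
dish [ 0.71192521 -0.02723214  0.026     ] [ 1.58562846e+02 -1.36011143e-01  3.13994282e+01]
[array([ 0.652, -0.05 ,  0.026]), array([ 0.772, -0.004,  0.026]), array([0.689, 0.029, 0.026]), array([ 0.738, -0.09 ,  0.026])]
spot [ 0.46452867 -0.14695529] 0.08289065404990234
```

Emit:
{"method": "move_arm", "body": {"translation": [[10,-1,15],[40,-2,31],[75,-2,31],[100,-2,31],[110,-2,31]], "yaw": [-5,-5,-5,-5,-5], "hand": [0.2,0.2,0.2,0.2,0.2]}}

```text
clock: 50.02
ee_pos: [0.7104, -0.0288, 0.0709]
ee_rot: [-0.355, 1.548, 0.358]
wrist_force: [-1.0, 1.0, -0.6]
finger_gap: 0.0705
```

```bash
python3 -c "
from h import *
robot.snapshot('side')
snap('wrist','w36');plan(.7125,-.029,.024,26)"
```

```text
now [ 0.7113 -0.0299  0.0735] jaw az 26.0 down [-0.004 -0.    -1.   ] q7 0.87
shift [49.5  0.2  1.7]
yaw -0.0 alt 180.0
```

View pics/w36.png

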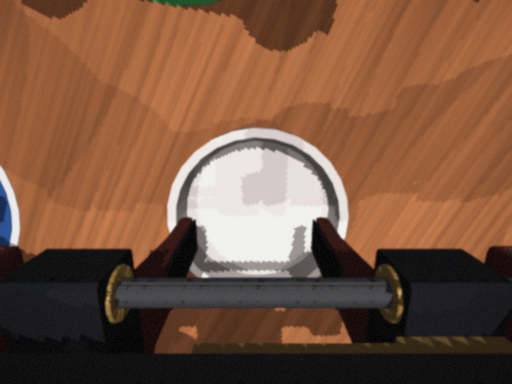

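```bash
python3 -c "
from h import *
W=wcam('w36');M,p=tool()
for q in ((168,212),(348,212),(258,128),(178,212),(338,212)): print(q,(M.T@(onz(W,*q,.026)-p)*1000).round(1))"
```

```text
(168, 212) [ 47.7   5.1 -61.9]
(348, 212) [47.2  5.5 65.6]
(258, 128) [47.6 63.5  1.8]
(178, 212) [ 47.7   5.1 -54.8]
(338, 212) [47.2  5.4 58.5]
```

Emit:
{"method": "move_arm", "body": {"translation": [[10,-2,1.8],[22,-2,1.8],[33,-2,1.8],[42,-2,1.8],[46,-2,1.8]], "yaw": [0,0,0,0,0], "hand": [0.25,0.25,0.25,0.25,0.25]}}

```text
clock: 50.53
ee_pos: [0.7163, -0.0327, 0.0398]
ee_rot: [-0.351, 1.54, 0.359]
wrist_force: [-36.2, 10.6, 99.1]
finger_gap: 0.066
```

```bash
python3 -c "
from h import *
robot.snapshot('side')
plan(.462,-.150,.026,26);print(robot.state()['wrist_force'])"
```

```text
now [ 0.7163 -0.0326  0.04  ] jaw az 25.9 down [ 0.001  0.006 -1.   ] q7 0.9
shift [  13.1    5.6 -280. ]
yaw -0.1 alt 179.9
[-26.89292946   8.07964145  68.72278458]
```

Emit:
{"method": "move_arm", "body": {"translation": [[-20,0,0],[-35,0,0],[-35,0,0]], "yaw": [0,0,0], "hand": [0.25,0.25,0.25]}}

```text
clock: 50.83
ee_pos: [0.7175, -0.033, 0.0683]
ee_rot: [-0.356, 1.536, 0.354]
wrist_force: [1.3, 0.1, 0.6]
finger_gap: 0.066
```

```bash
python3 -c "
from h import *
d=snap('side','d7');s=snap('scene','s9');snap('wrist','w37');plan(.462,-.150,.026,26);print(robot.state()['wrist_force'])
crop(s,'s9a',240,150,400,270,5);crop(d,'d7a',240,140,370,230,6)"
```

```text
now [ 0.7149 -0.0322  0.0637] jaw az 26.0 down [-0.001  0.    -1.   ] q7 0.88
shift [  38.     4.8 -278.9]
yaw -0.0 alt 180.0
[-0.22183874  0.92520029  0.5997281 ]
```

View pics/w37.png

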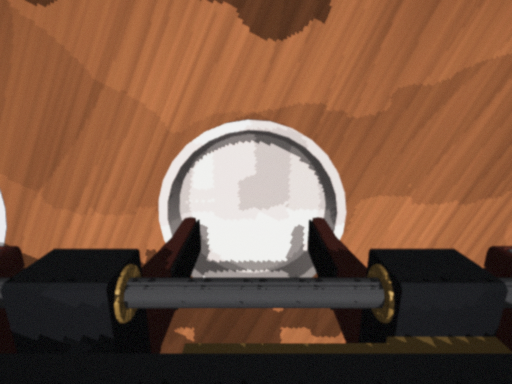

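View pics/s9a.png

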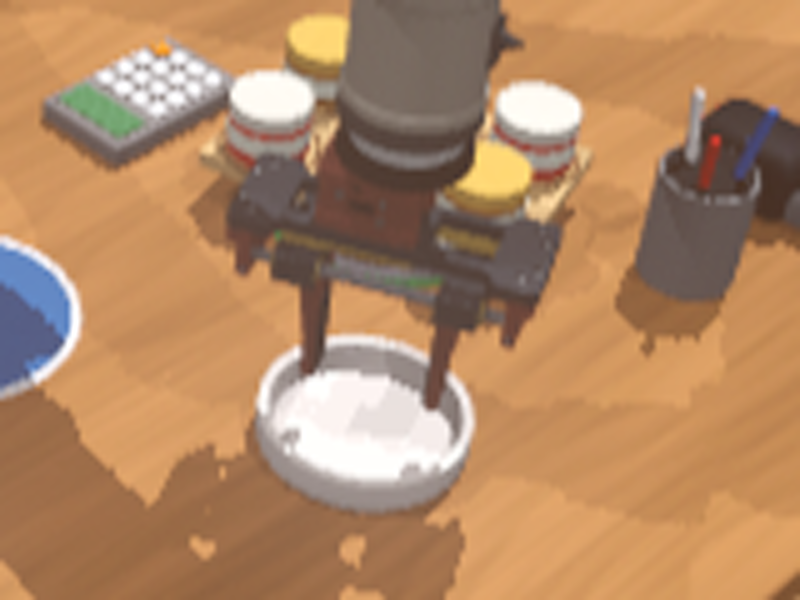

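View pics/d7a.png

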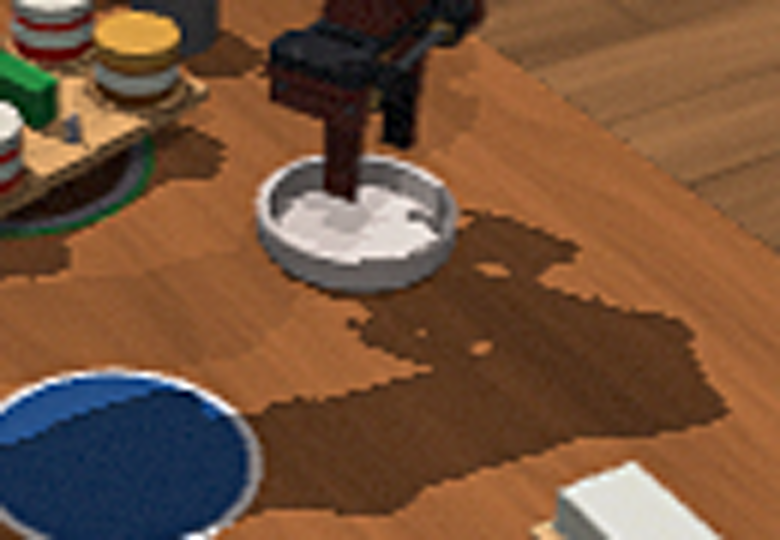

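```bash
python3 -c "
from h import *
W=wcam('w37');M,p=W[1],None
import pickle
st=pickle.load(open('pics/w37.pkl','rb'));M,p=tool(st)
for q in ((159,205),(346,205),(252,121)): print(q,(M.T@(onz(W,*q,.026)-p)*1000).round(1))
S=cam('scene');D=cam('side')
# rim centre scene crop: (365,420)->; side crop (357,210)
print(onz(S,240+366/5-.4,150+402/5-.4,.026),onz(D,240+357/6-.4,140+210/6-.4,.026))
print(p)
"
```

```text
(159, 205) [ 38.7  11.3 -64.7]
(346, 205) [38.8 11.3 62.6]
(252, 121) [38.7 66.9 -1.3]
[ 0.71236663 -0.02556177  0.026     ] [ 0.70892061 -0.03365636  0.026     ]
[ 0.71553494 -0.03231835  0.06470731]
```

Emit:
{"method": "move_arm", "body": {"translation": [[-30,0,25],[-40,0,50],[-40,0,75],[-40,0,90],[-40,0,90]], "yaw": [7,14,21,28,35], "hand": [0.1,0.1,0.1,0.1,0.1]}}

```text
clock: 51.4
ee_pos: [0.798, 0.0103, 0.1021]
ee_rot: [0.126, 1.568, -0.125]
wrist_force: [-0.8, 0.8, -0.6]
finger_gap: 0.0791
```

Emit:
{"method": "move_arm", "body": {"translation": [[0,0,0],[0,0,0],[0,0,0],[0,0,0],[0,0,0]], "yaw": [7,14,21,28,35], "hand": [0.1,0.1,0.1,0.1,0.1]}}

```text
clock: 51.82
ee_pos: [0.7955, 0.0069, 0.1023]
ee_rot: [0.605, 1.487, -0.607]
wrist_force: [-0.4, -0.1, 1.0]
finger_gap: 0.0792
```

Emit:
{"method": "move_arm", "body": {"translation": [[0,0,0],[0,0,0],[0,0,0],[0,0,0],[0,0,0]], "yaw": [7,14,20,20,20], "hand": [0.1,0.1,0.1,0.1,0.1]}}

```text
clock: 52.23
ee_pos: [0.7956, 0.0069, 0.1028]
ee_rot: [0.866, 1.393, -0.869]
wrist_force: [0.2, -0.8, 0.1]
finger_gap: 0.0791
```

```bash
python3 -c "
from h import *
plan(.799,.010,.023,-64.4);print(robot.state()['finger_gap'])
s=snap('scene','s10');crop(s,'s10a',200,130,400,280,4)"
```

```text
now [0.7956 0.0069 0.1028] jaw az -63.9 down [-0.002 -0.001 -1.   ] q7 -0.62
shift [79.8  4.6 -1.3]
yaw 0.5 alt -179.5
0.07913456988553239
```

View pics/s10a.png

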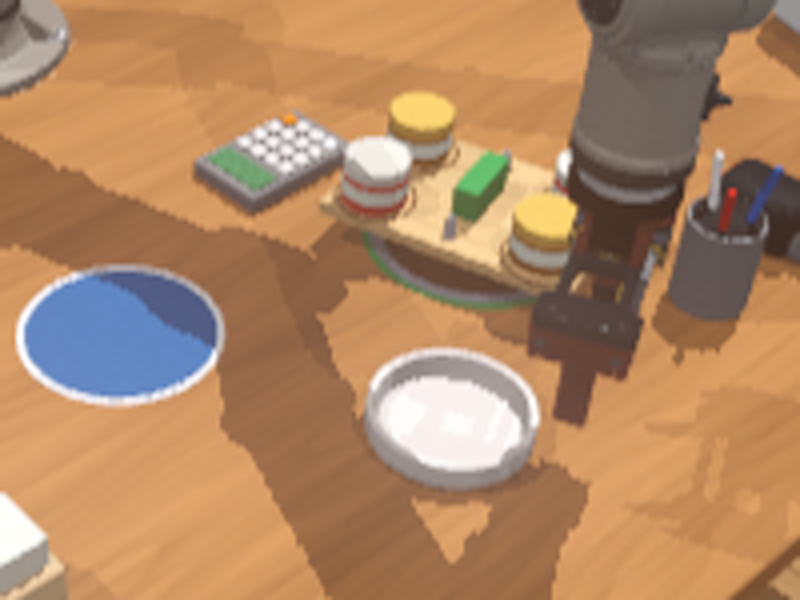

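Emit:
{"method": "move_arm", "body": {"translation": [[15,4.5,-1.5],[35,4.5,-1.5],[55,4.5,-1.5],[70,4.5,-1.5],[79,4.5,-1.5]], "yaw": [0.4,0.4,0.4,0.4,0.4], "hand": [0.1,0.1,0.1,0.1,0.1]}}

```text
clock: 52.7
ee_pos: [0.7977, 0.0106, 0.0212]
ee_rot: [0.874, 1.392, -0.877]
wrist_force: [-0.0, 0.7, -0.9]
finger_gap: 0.0789
```

Emit:
{"method": "move_arm", "body": {"translation": [[0,-6,0],[0,-14,0],[0,-23,0],[0,-32,0],[0,-42,0]], "yaw": [0,0,0,0,0], "hand": [0.1,0.1,0.1,0.1,0.1]}}

```text
clock: 53.12
ee_pos: [0.7619, -0.0084, 0.0272]
ee_rot: [0.876, 1.386, -0.873]
wrist_force: [1.5, 1.4, -0.8]
finger_gap: 0.0791
```

```bash
python3 -c "
from h import *
plan(.5176,-.1244,.023,-64.4);print(robot.state()['finger_gap'],robot.state()['wrist_force'])
s=snap('scene','s11');crop(s,'s11a',200,130,400,280,4)"
```

```text
now [ 0.7619 -0.0084  0.0272] jaw az -64.5 down [ 0.003  0.    -1.   ] q7 -0.54
shift [   3.6 -270.4   -0.7]
yaw -0.1 alt 179.9
0.07914929947306944 [ 1.45674421  1.4257882  -0.7641845 ]
```

View pics/s11a.png

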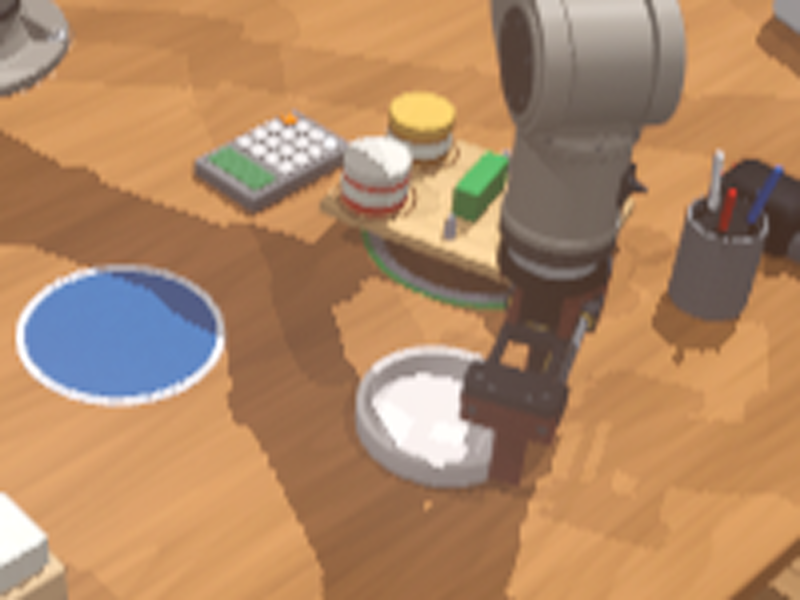

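Emit:
{"method": "move_arm", "body": {"translation": [[1,-12,0],[2,-26,0],[3,-41,0],[3,-57,0],[3,-73,0]], "yaw": [0,0,0,0,0], "hand": [0.1,0.1,0.1,0.1,0.1]}}

```text
clock: 53.58
ee_pos: [0.6976, -0.0392, 0.0251]
ee_rot: [0.876, 1.384, -0.871]
wrist_force: [2.7, 1.7, 2.5]
finger_gap: 0.0791
```

Emit:
{"method": "move_arm", "body": {"translation": [[0,-16,0],[0,-32,0],[0,-48,0],[0,-64,0],[0,-80,0]], "yaw": [0,0,0,0,0], "hand": [0.1,0.1,0.1,0.1,0.1]}}

```text
clock: 54.0
ee_pos: [0.6256, -0.0739, 0.025]
ee_rot: [0.877, 1.383, -0.871]
wrist_force: [4.4, 1.9, 4.0]
finger_gap: 0.0791
```

```bash
python3 -c "
from h import *
plan(.5176,-.1244,.023,-64.4);print(robot.state()['finger_gap'],robot.state()['wrist_force'])
s=snap('scene','s12');crop(s,'s12a',180,130,380,280,4)"
```

```text
now [ 0.6256 -0.0739  0.025 ] jaw az -64.4 down [ 0.006  0.001 -1.   ] q7 -0.29
shift [   1.4 -119.3   -1.1]
yaw -0.0 alt 180.0
0.07906380106611932 [4.38756029 1.8664021  3.97858532]
```

View pics/s12a.png

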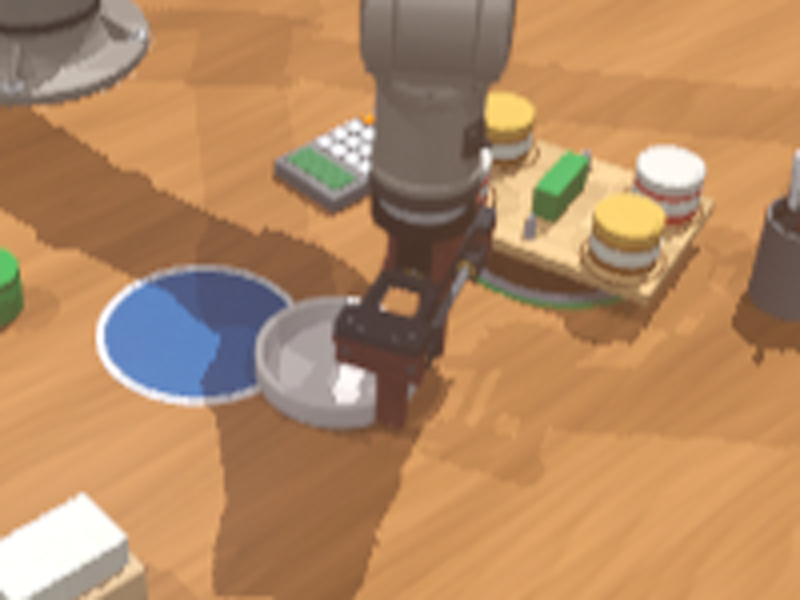

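Emit:
{"method": "move_arm", "body": {"translation": [[0,-14,0],[0,-28,0],[0,-42,0],[0,-56,0],[0,-68,0]], "yaw": [0,0,0,0,0], "hand": [0.1,0.1,0.1,0.1,0.1]}}

```text
clock: 54.47
ee_pos: [0.5635, -0.1034, 0.0241]
ee_rot: [0.876, 1.385, -0.872]
wrist_force: [3.7, 1.7, 2.8]
finger_gap: 0.0791
```

Emit:
{"method": "move_arm", "body": {"translation": [[0,-10,0],[0,-18,0],[0,-24,0],[0,-24,0],[0,-24,0]], "yaw": [0,0,0,0,0], "hand": [0.1,0.1,0.1,0.1,0.1]}}

```text
clock: 54.88
ee_pos: [0.5399, -0.1139, 0.0225]
ee_rot: [0.874, 1.389, -0.876]
wrist_force: [0.9, 0.0, -0.5]
finger_gap: 0.079
```

```bash
python3 -c "
from h import *
plan(.5176,-.1244,.023,-64.4);print(robot.state()['finger_gap'],robot.state()['wrist_force'])
s=snap('scene','s13');crop(s,'s13a',180,170,300,250,6)
d=snap('side','d13');crop(d,'d13a',220,170,320,240,7)"
```

```text
now [ 0.5399 -0.1139  0.0225] jaw az -64.5 down [-0.001 -0.    -1.   ] q7 -0.13
shift [ -0.4 -24.6  -0.1]
yaw -0.1 alt 179.9
0.07897602211536311 [ 0.85886537  0.01189915 -0.45640661]
```

View pics/s13a.png

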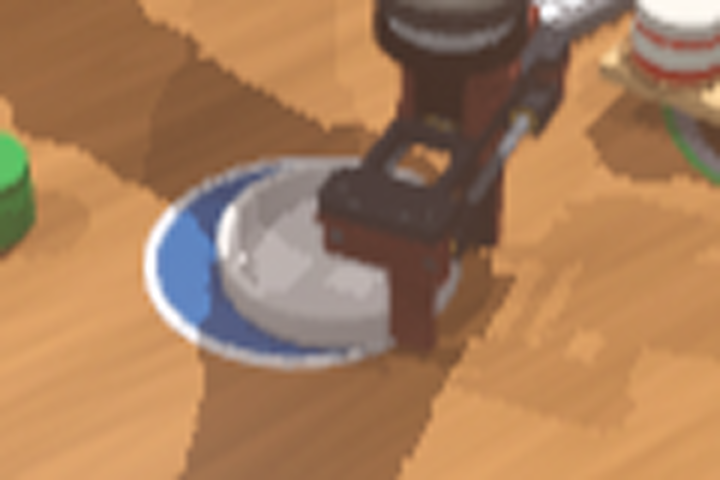

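View pics/d13a.png

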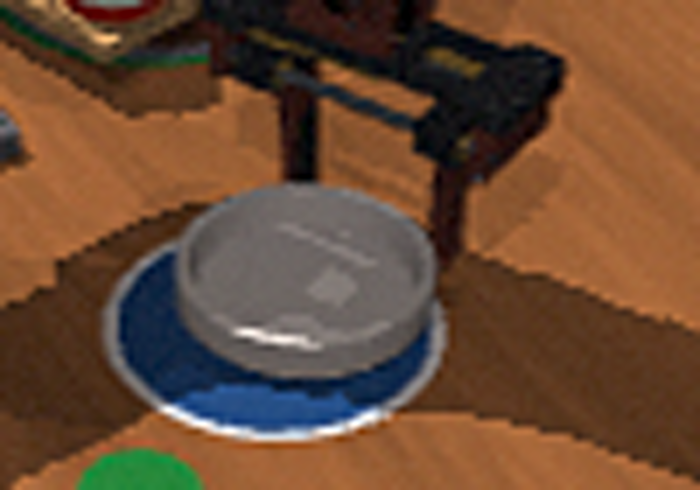

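```bash
python3 -c "
from h import *
D=cam('side');S=cam('scene')
f=lambda x,y:(220+x/7-.4,170+y/7-.4)
d=onz(D,*f(307,262),.026);s=onz(D,*f(275,329),.001);print(d,s,s-d)
"
```

```text
[ 0.48342883 -0.14128387  0.026     ] [ 0.45884132 -0.15285679  0.001     ] [-0.02458751 -0.01157292 -0.025     ]
```

Emit:
{"method": "move_arm", "body": {"translation": [[0,-8,0],[0,-16,0],[0,-23,0],[0,-26,0],[0,-26,0]], "yaw": [0,0,0,0,0], "hand": [0.1,0.1,0.1,0.1,0.1]}}

```text
clock: 55.4
ee_pos: [0.5157, -0.1254, 0.0227]
ee_rot: [0.876, 1.388, -0.877]
wrist_force: [0.1, 0.3, -0.2]
finger_gap: 0.0786
```

Emit:
{"method": "move_arm", "body": {"translation": [[0,15,0],[0,40,0],[-30,50,0],[-70,50,0],[-110,50,0]], "yaw": [0,0,0,0,0], "hand": [0.1,0.1,0.1,0.1,0.1]}}

```text
clock: 55.82
ee_pos: [0.5619, -0.1029, 0.1334]
ee_rot: [0.873, 1.39, -0.876]
wrist_force: [1.4, -0.0, 0.0]
finger_gap: 0.0789
```

Emit:
{"method": "move_arm", "body": {"translation": [[-40,20,0],[-80,50,0],[-110,80,0],[-130,110,0],[-140,130,0]], "yaw": [0,0,0,0,0], "hand": [0,0,0,0,0]}}

```text
clock: 56.23
ee_pos: [0.6821, -0.0459, 0.2763]
ee_rot: [0.874, 1.385, -0.872]
wrist_force: [0.9, -0.7, 0.2]
finger_gap: 0.0876
```

```bash
python3 -c "
from h import *
s=snap('scene','s14');crop(s,'s14a',180,170,300,250,6);crop(s,'s14b',260,120,400,220,5)
d=snap('side','d14');crop(d,'d14a',220,170,320,240,7);crop(d,'d14b',180,110,310,200,6);snap('wrist','w40');plan(.5,-.15,.3,-64)"
```

```text
now [ 0.681  -0.0463  0.2733] jaw az -64.3 down [ 0.001 -0.001 -1.   ] q7 -0.54
shift [ -26.8 -208.1   14.9]
yaw -0.3 alt 179.7
```

View pics/s14a.png

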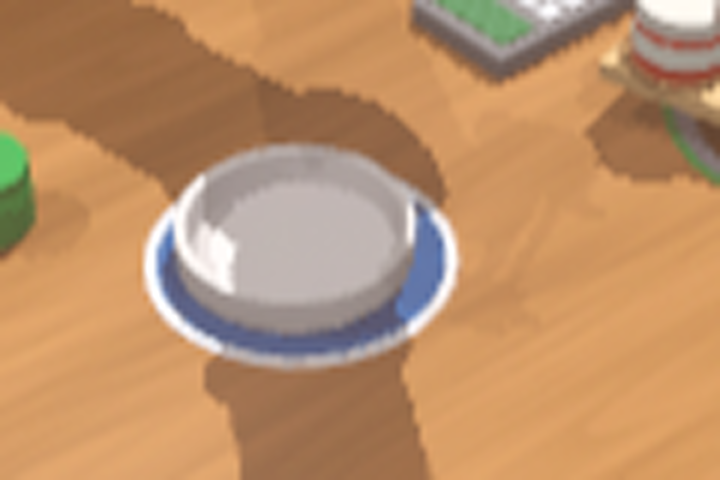

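View pics/d14a.png

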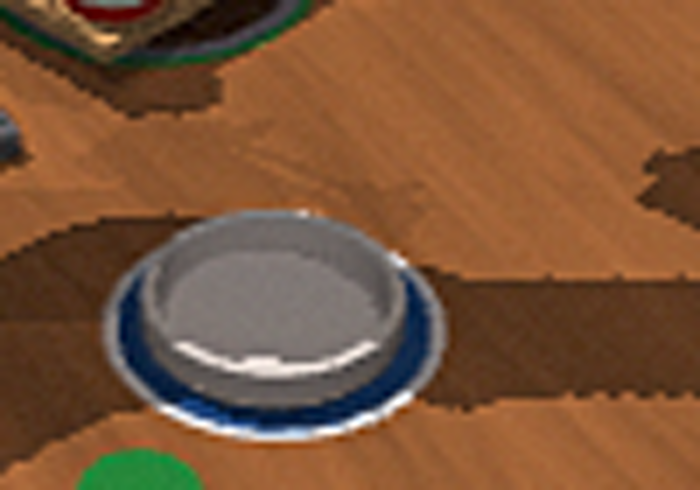

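View pics/s14b.png

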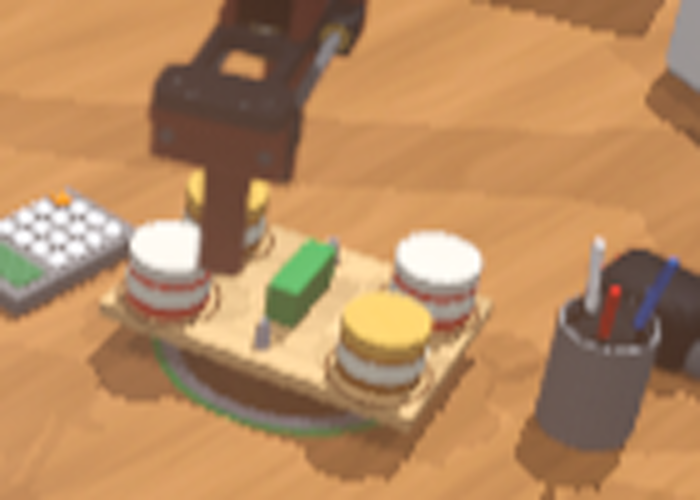

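View pics/d14b.png

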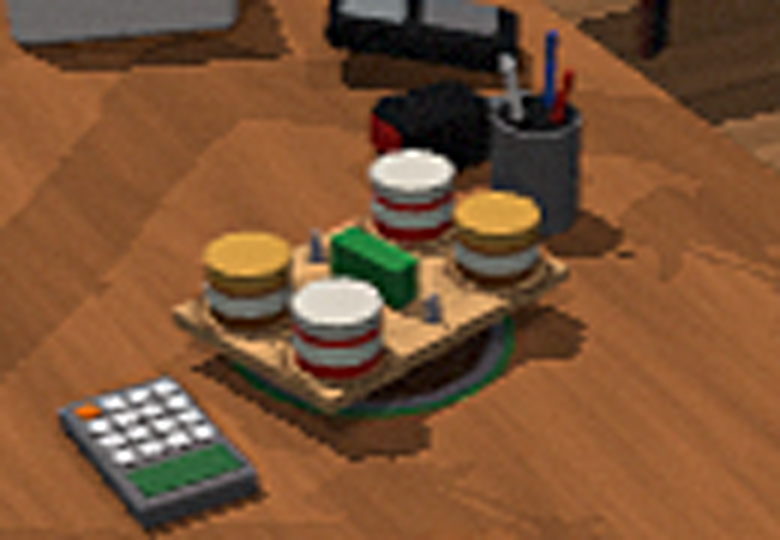

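```bash
python3 -c "
from h import *
D=cam('side');S=cam('scene')
f=lambda x,y:(220+x/7-.4,170+y/7-.4);g=lambda x,y:(180+x/6-.4,170+y/6-.4)
print(onz(D,*f(275,292),.026),onz(D,*f(275,327),.001));print(onz(S,*g(294,225),.026),onz(S,*g(302,261),.001))
# predicted overlays
def ell(c,x,y,z,r):
    P=np.array([proj(c,(x+r*np.cos(t),y+r*np.sin(t),z)) for t in np.linspace(0,6.28,60)]);return P[:,0].min(),P[:,0].max(),P[:,1].min(),P[:,1].max()
for c,n in((D,'D'),(S,'S')):
  print(n,np.round(ell(c,.461,-.151,.001,.085),1),np.round(ell(c,.461,-.151,.026,.065),1))
plan(.5634,.10,.33,16.6)
"
```

```text
[ 0.45759706 -0.15404335  0.026     ] [ 0.4596176  -0.15152001  0.001     ]
[ 0.46471462 -0.15329608  0.026     ] [ 0.46773086 -0.15098571  0.001     ]
D [234.7 283.6 201.2 232.6] [240.4 278.2 199.1 222.9]
S [202.4 254.7 195.6 230.2] [208.1 248.6 193.6 219.9]
now [ 0.681  -0.0463  0.2733] jaw az -64.3 down [ 0.001 -0.001 -1.   ] q7 -0.54
shift [ -57.   -42.4 -182.7]
yaw -80.9 alt 99.1
```

Emit:
{"method": "move_arm", "body": {"translation": [[-30,-10,-40],[-50,-20,-80],[-50,-30,-120],[-50,-40,-150],[-50,-40,-150]], "yaw": [-7,-14,-21,-28,-35], "hand": [0,0,0,0,0]}}

```text
clock: 56.8
ee_pos: [0.5739, 0.0794, 0.3205]
ee_rot: [0.391, 1.543, -0.388]
wrist_force: [0.4, 1.0, -1.2]
finger_gap: 0.088
```

Emit:
{"method": "move_arm", "body": {"translation": [[0,0,0],[0,0,0],[0,0,0],[0,0,0],[0,0,0]], "yaw": [-7,-14,-21,-28,-35], "hand": [0,0,0,0,0]}}

```text
clock: 57.22
ee_pos: [0.577, 0.0698, 0.3215]
ee_rot: [-0.08, 1.572, 0.08]
wrist_force: [0.5, 0.0, -0.5]
finger_gap: 0.0878
```

Emit:
{"method": "move_arm", "body": {"translation": [[0,0,0],[0,0,0],[0,0,0]], "yaw": [-7,-11,-11], "hand": [0,0,0]}}

```text
clock: 57.47
ee_pos: [0.5772, 0.0696, 0.3217]
ee_rot: [-0.227, 1.561, 0.228]
wrist_force: [0.4, -0.2, 0.3]
finger_gap: 0.0876
```

```bash
python3 -c "
from h import *
robot.snapshot('side');robot.snapshot('side')
w=snap('wrist','w41');plan(.5634,.10,.33,16.6);cv2.imwrite('pics/w41b.png',cv2.resize(w,None,fx=1.5,fy=1.5))
W=wcam('w41')
for n,q in dict(w0=(.6261,.2267),w1=(.6501,.1462),w2=(.4767,.1822),w3=(.5006,.1017)).items(): print(n,np.round(np.array(proj(W,(*q,.084)))*1.5),np.round(np.array(proj(W,(*q,.04)))*1.5))"
```

```text
now [0.578  0.0703 0.3221] jaw az 16.4 down [-0.002 -0.    -1.   ] q7 0.42
shift [-7.9 32.7 -5.6]
yaw -0.2 alt 179.8
w0 [491.  88.] [480.  97.]
w1 [485. 192.] [475. 190.]
w2 [303.  89.] [311.  98.]
w3 [308. 193.] [315. 190.]
```

View pics/w41b.png

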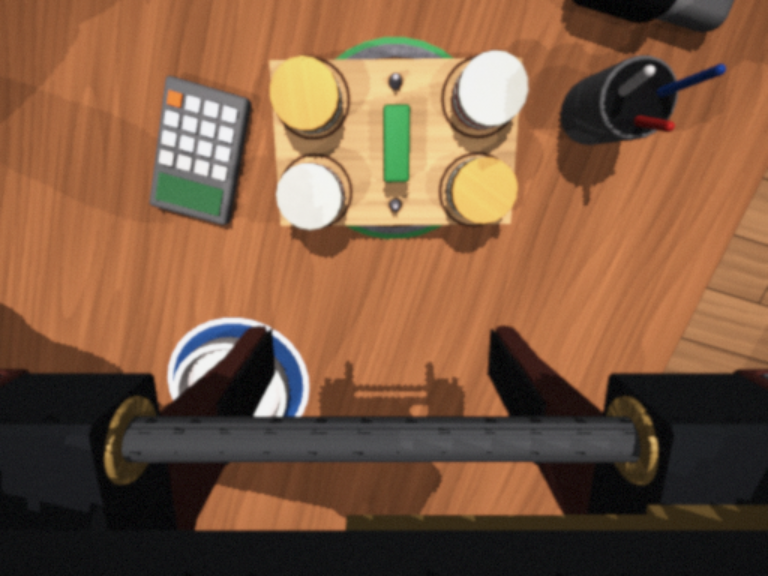

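```bash
python3 -c "
from bench import robot
print(robot.state()['clock'],robot.close_job())"
```

```text
the job is handed in; nothing more can be done
57.6167 None
```

The display is set up and the job was handed in at 57.6 s. The close call gave no verdict, so what follows rests on my own measurements.

**What was done**
- **Base:** I slid it onto the mat by one of its pins, without lifting it. Its centre ended about 3 mm from the mat's.
- **Deck:** I centred the gripper on the pins and on the grip block, then lowered the deck. It seated at the expected height, and both pins show through the holes.
- **Jars:** All four were there, two red with white lids and two amber with brass lids. I stood one in each circle.
- **Dish:** It had been knocked about 45 mm aside during the run. I found it again and pushed it onto the blue spot with two open fingers.

**Last checks**
- **Jars:** They stand upright. Three lids are within about 3 mm of their circles' centres. The amber one at `well2` is about 5 mm off, against a limit of 14 mm.
- **Dish:** It is flat, and its centre is about 4 mm from the spot's.
- **Other things on the counter:** None of the listed bystanders I could see in the last pictures had visibly moved; I did not measure them.
- **Robot:** The arm was clear of everything.

**What disagreed or went wrong**
- **Dish contact:** My first try, fingers inside the dish, stopped at rim height with about 99 N at the wrist. The wrist limit is 120 N. I lifted off at once and pushed from outside instead. I don't expect the 40 N limit on the arm and gripper body to apply to fingertip contact, but I can't be sure.
- **Base contact:** A fast descent earlier touched the base top with about 43 N through the fingertips.
- **Cameras:** The wrist camera and the fixed cameras differed by 2–6 mm. I used averages, or located things by gripping them.

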